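# Make up a slit-lamp counterweight on the spring scale

### The job

Make up the counterweight for the slit lamp's arm: set counterweights from the sloping rack on the spring scale's pan, one at a time and side by side, until the scale's pointer rests between the two jaws of the mark. The weights are hollowed out and differ unseen, so watch the pan: it must never sink past the mark. Set each one down gently, standing level, leave the mark as it is set and the other things on the table where they are, and let the weights you do not need stay off the scale, down in the rack or on the table.

Things in the scene. Friction and masses are not known exactly. Their poses are not given: they have to be found in the camera images.
- pan (a joint): How far the scale pan has sunk, m: 0 unloaded, grows downward, stop at 0.07. The spring gives 350 N/m (1 kg sinks it 28 mm); a damper steadies it, so it settles within about 1 s of being loaded.
- mark (a joint): Where the mark is set, m: the pan joint's value at which the pointer is midway between the mark's jaws. The window between the jaws is 12 mm high (6 mm either side of this value). The mark is a dark steel clip that sits stiffly on the scale's column; do not move it.
- pan_center (a point): Centre of the top face of the scale pan, a flat square steel plate 200 x 200 mm, 5 mm thick, without a rim. x and y along its sides, z up. It is 130 mm above the table when unloaded. The 140 mm tall aluminium column with the mark stands beside the pan's -y edge, from 123 to 147 mm from this point; beneath it is a white housing 180 x 180 x 45 mm.
- pointer (a point): Tip of the pointer, a dark steel bar 8 mm wide and 3 mm thick, fixed to the pan's -y edge, 4.5 mm below the pan's top face; this point is at its mid thickness, 160 mm from the pan's centre along -y and 30 mm along +x.
- mark_center (a point): Middle of the 12 mm high window between the upper and lower jaw of the mark, on the +x side of the column; z up. The pointer passes through here. Each jaw is 6 mm thick.
- rack: Sloping plywood weight rack, 340 mm wide (y), about 100 mm deep. Its board climbs 24 degrees towards its +x, the low end at -x has a lip 10 mm high; the board is 42 mm above the table at mid depth. Origin: centre of its underside. Five counterweights lean side by side on it, 64 mm apart along y, in any order, fins along the slope.
- large_a: Large counterweight, bare steel, as cast: a flat base 80 x 48 x 12 mm with an upright grip fin 50 x 12 x 40 mm on it (fin top 52 mm above the underside). Three look alike, but each is hollowed out inside by a different unknown amount: 0.37 to 0.68 kg, which sinks the pan by 10.5 to 19 mm. Origin: centre of the underside; x along the base and fin, y across the fin's 12 mm thickness, z up through the fin. At the start it leans in the rack (its x axis climbs 24 degrees).
- large_b: Large counterweight, bare steel, as cast: a flat base 80 x 48 x 12 mm with an upright grip fin 50 x 12 x 40 mm on it (fin top 52 mm above the underside). Three look alike, but each is hollowed out inside by a different unknown amount: 0.37 to 0.68 kg, which sinks the pan by 10.5 to 19 mm. Origin: centre of the underside; x along the base and fin, y across the fin's 12 mm thickness, z up through the fin. At the start it leans in the rack (its x axis climbs 24 degrees).
- large_c: Large counterweight, bare steel, as cast: a flat base 80 x 48 x 12 mm with an upright grip fin 50 x 12 x 40 mm on it (fin top 52 mm above the underside). Three look alike, but each is hollowed out inside by a different unknown amount: 0.37 to 0.68 kg, which sinks the pan by 10.5 to 19 mm. Origin: centre of the underside; x along the base and fin, y across the fin's 12 mm thickness, z up through the fin. At the start it leans in the rack (its x axis climbs 24 degrees).
- small_a: Small counterweight, bare steel: a narrow flat base 80 x 28 x 8 mm with an upright grip fin 50 x 12 x 38 mm on it (fin top 44 mm above the underside). Two look alike; unknown mass 0.19 to 0.27 kg, which sinks the pan by 5 to 7.7 mm. Origin: centre of the underside; axes as for the large ones. At the start it leans in the rack.
- small_b: Small counterweight, bare steel: a narrow flat base 80 x 28 x 8 mm with an upright grip fin 50 x 12 x 38 mm on it (fin top 44 mm above the underside). Two look alike; unknown mass 0.19 to 0.27 kg, which sinks the pan by 5 to 7.7 mm. Origin: centre of the underside; axes as for the large ones. At the start it leans in the rack.
- screwdriver: Bystander: grey-handled screwdriver, 190 mm long, lying in front of the rack. Leave alone.
- dropper: Bystander: dropper bottle, 44 mm across and 85 mm tall, standing behind the scale. Leave alone.
- occluder: Bystander: flat black eye occluder paddle, about 185 mm long, lying behind the rack. Leave alone.
- scope_handle: Bystander: ophthalmoscope, about 175 mm long, 32 mm high, lying in front of the scale. Leave alone.
- wipe_jar: Bystander: white jar with steel lid, 80 mm across, 100 mm tall, on the left. Leave alone.
- dish: Bystander: shallow steel dish, 100 mm across, 30 mm high, on the right. Leave alone.
Not all that is in view belongs to the job. Leave any blue or red look-alike of the large_b alone.

How it is judged (in metres and radians):
On the way, in this order (a step that is already met when the one before it is completed fails the run):
1. a first counterweight stands on the pan, let go (((z of large_a in the frame of pan_center between -0.004 and 0.006 m and x of large_a in the frame of pan_center between -0.1 and 0.1 m and y of large_a in the frame of pan_center between -0.1 and 0.1 m and angle between large_a's own z axis and vertical below 0.12 rad and contact force between large_a and the fingers below 0.1 N and contact force between large_a and pan above 1 N) or (z of large_b in the frame of pan_center between -0.004 and 0.006 m and x of large_b in the frame of pan_center between -0.1 and 0.1 m and y of large_b in the frame of pan_center between -0.1 and 0.1 m and angle between large_b's own z axis and vertical below 0.12 rad and contact force between large_b and the fingers below 0.1 N and contact force between large_b and pan above 1 N) or (z of large_c in the frame of pan_center between -0.004 and 0.006 m and x of large_c in the frame of pan_center between -0.1 and 0.1 m and y of large_c in the frame of pan_center between -0.1 and 0.1 m and angle between large_c's own z axis and vertical below 0.12 rad and contact force between large_c and the fingers below 0.1 N and contact force between large_c and pan above 1 N) or (z of small_a in the frame of pan_center between -0.004 and 0.006 m and x of small_a in the frame of pan_center between -0.1 and 0.1 m and y of small_a in the frame of pan_center between -0.1 and 0.1 m and angle between small_a's own z axis and vertical below 0.12 rad and contact force between small_a and the fingers below 0.1 N and contact force between small_a and pan above 1 N) or (z of small_b in the frame of pan_center between -0.004 and 0.006 m and x of small_b in the frame of pan_center between -0.1 and 0.1 m and y of small_b in the frame of pan_center between -0.1 and 0.1 m and angle between small_b's own z axis and vertical below 0.12 rad and contact force between small_b and the fingers below 0.1 N and contact force between small_b and pan above 1 N))), for 0.2 s.
2. the loaded pan has sunk until the pointer is in the mark's window (z of pointer in the frame of mark_center between -0.006 and 0.006 m), for 0.4 s.
At the end, for the whole second after the job is handed in: Pan at rest with the pointer within 6 mm of the middle of the mark (between its jaws); every counterweight either stands level on the pan plate (centre over it, tilt under 7 degrees, not stacked) or is off the pan, down in the rack or on the table (underside below 75 mm) (all of step 2 and velocity of joint pan between -0.01 and 0.01 m/s and ((z of large_a in the frame of pan_center between -0.004 and 0.006 m and x of large_a in the frame of pan_center between -0.1 and 0.1 m and y of large_a in the frame of pan_center between -0.1 and 0.1 m and angle between large_a's own z axis and vertical below 0.12 rad) or (height (world z) of large_a between -0.01 and 0.075 m and contact force between large_a and pan below 0.05 N)) and ((z of large_b in the frame of pan_center between -0.004 and 0.006 m and x of large_b in the frame of pan_center between -0.1 and 0.1 m and y of large_b in the frame of pan_center between -0.1 and 0.1 m and angle between large_b's own z axis and vertical below 0.12 rad) or (height (world z) of large_b between -0.01 and 0.075 m and contact force between large_b and pan below 0.05 N)) and ((z of large_c in the frame of pan_center between -0.004 and 0.006 m and x of large_c in the frame of pan_center between -0.1 and 0.1 m and y of large_c in the frame of pan_center between -0.1 and 0.1 m and angle between large_c's own z axis and vertical below 0.12 rad) or (height (world z) of large_c between -0.01 and 0.075 m and contact force between large_c and pan below 0.05 N)) and ((z of small_a in the frame of pan_center between -0.004 and 0.006 m and x of small_a in the frame of pan_center between -0.1 and 0.1 m and y of small_a in the frame of pan_center between -0.1 and 0.1 m and angle between small_a's own z axis and vertical below 0.12 rad) or (height (world z) of small_a between -0.01 and 0.075 m and contact force between small_a and pan below 0.05 N)) and ((z of small_b in the frame of pan_center between -0.004 and 0.006 m and x of small_b in the frame of pan_center between -0.1 and 0.1 m and y of small_b in the frame of pan_center between -0.1 and 0.1 m and angle between small_b's own z axis and vertical below 0.12 rad) or (height (world z) of small_b between -0.01 and 0.075 m and contact force between small_b and pan below 0.05 N)) and linear speed of each of large_a, large_b, large_c, small_a, small_b below 0.02 m/s); the robot touches nothing.
It fails at once if the pan has sunk past the mark (pointer more than 10 mm below the mark's middle) (z of pointer in the frame of mark_center below -0.01 m).
It fails at once if the pan was struck: a weight dropped on it (pan sinking faster than 0.2 m/s) (velocity of joint pan above 0.2 m/s).
It fails at once if two counterweights carried at once ((contact force between each of large_b, large_a and the fingers above 1 N and height (world z) of each of large_b, large_a above 0.075 m and contact force between each of large_b, large_a and pan below 0.05 N) or (contact force between each of large_c, large_a and the fingers above 1 N and height (world z) of each of large_c, large_a above 0.075 m and contact force between each of large_c, large_a and pan below 0.05 N) or (contact force between each of large_c, large_b and the fingers above 1 N and height (world z) of each of large_c, large_b above 0.075 m and contact force between each of large_c, large_b and pan below 0.05 N) or (contact force between each of small_a, large_a and the fingers above 1 N and height (world z) of each of small_a, large_a above 0.075 m and contact force between each of small_a, large_a and pan below 0.05 N) or (contact force between each of small_a, large_b and the fingers above 1 N and height (world z) of each of small_a, large_b above 0.075 m and contact force between each of small_a, large_b and pan below 0.05 N) or (contact force between each of small_a, large_c and the fingers above 1 N and height (world z) of each of small_a, large_c above 0.075 m and contact force between each of small_a, large_c and pan below 0.05 N) or (contact force between each of small_b, large_a and the fingers above 1 N and height (world z) of each of small_b, large_a above 0.075 m and contact force between each of small_b, large_a and pan below 0.05 N) or (contact force between each of small_b, large_b and the fingers above 1 N and height (world z) of each of small_b, large_b above 0.075 m and contact force between each of small_b, large_b and pan below 0.05 N) or (contact force between each of small_b, large_c and the fingers above 1 N and height (world z) of each of small_b, large_c above 0.075 m and contact force between each of small_b, large_c and pan below 0.05 N) or (contact force between each of small_b, small_a and the fingers above 1 N and height (world z) of each of small_b, small_a above 0.075 m and contact force between each of small_b, small_a and pan below 0.05 N)).
It fails at once if the mark was shifted (more than 4 mm) (distance of mark_center from where it was at the start of the episode above 0.004 m).
It fails at once if another thing on the table displaced more than 40 mm (distance of any of screwdriver, dropper, occluder, scope_handle, wipe_jar, dish from where it was at the start of the episode above 0.04 m).
It also fails if it takes over 72 s, if anything falls off the work surface, if the arm or the gripper's body presses on something with over 40 N, if the wrist force passes 120 N, or if a joint passes its speed limit or range.

### The arm

A 6-joint arm with a two-finger parallel gripper is mounted at the origin on the work surface. World frame = base frame: x ahead of the robot, y to its left, z up, the work surface at z = 0. Lengths are in mm, angles in degrees, forces in N, time in s.
With the tool pointing down it reaches from about 350 to 875 mm from the base axis. Payload 4.2 kg.
Tool frame: the origin (TCP) lies midway between the tips of the shut fingers; the grasp point (between the pads) lies 19 mm behind it (robot.pinch_z is the distance from the TCP to the grasp point, in mm); x points along the fingers, y is the direction in which the jaws open and shut, and the axes are right-handed (so a half turn about x gives the same grasp; the last joint's range is limited). The gripper opens to 85 mm and grips with 20 to 120 N. Pads are 22 mm wide; open, the fingers measure 114 mm over their backs; the gripper's body (76 mm by 85 mm) begins 54 mm behind the grasp point. The pads swing forward as they close: fully open they stand 13 mm farther back than shut.
Start: joints at [79.16, 22.042, 0.453, 0, -68.411, -14.817], TCP at [270.581, 563.369, 231.312] pointing down, gripper open.
Joint ranges: [-179.83, 179.83], [-69.29, 118.12], [-61.27, 80.66], [-181.25, 117.63], [-171.15, -9.14], [-177.46, 177.46]. Speed limits (degrees/s): [159.86, 159.86, 180, 180, 180, 180].

### API

Orientations are given as [roll, pitch, yaw] about the fixed x, y, z axes, in that order (R = Rz(yaw) Ry(pitch) Rx(roll)).
In Python, from plant import robot gives the robot as it stands.
- The arm moves only by the tool step_arm, never from a script. Its argument "increments" is a list of rows, each an object of numbers: "jaw": the opening, from 0 (shut) to 1 (fully open); "x", "y", "z": the shift along the tool's x, y, z in m; "wx", "wy", "wz": the turn, a rotation vector about the tool's x, y, z in degrees. In form: [{"jaw": .., "x": .., "y": .., "z": .., "wx": .., "wy": .., "wz": ..}, ...]. A call has 1 to 20 rows; each row is the pose to reach, as a shift and turn from the pose measured when the call began, along the tool's axes at that moment; what a row does not reach only later rows make up. A row lasts 1/10 s, in which the tool goes at most 50 mm and 8.59 degrees, less where a joint would pass 70% of its speed; a pose out of reach is approached as far as the arm can. A call with a gripper value outside its range is refused whole. The fingers move at their own pace and stop on an object; the grip force is fixed at half the most. Time passes only in rows, so rows that repeat a pose let the fingers close. It gives the time, the measured TCP pose, the force and the opening at its end, in the units of the state.
- robot.read_state(): the state, without advancing time (a new reading comes with each control period).
- robot.snapshot(name): name is "side" or "top" or "wrist"; returns (picture, depth): 384x512x3 uint8, red, green, blue; 384x512 float32, mm along the optical axis (not along the pixel's ray), 0 where there is no reading.
- robot.calibration(name): a dict with "fx", "fy", "cx", "cy" (pixels), "D" ([k1, k2, p1, p2, k3] as OpenCV has them; the pictures are not rectified), "rvec" (rotation vector, rad) and "tvec" (3), from world to camera coordinates, as OpenCV has them; the wrist camera has in their place "mount" (4x4, takes a point from camera to tool coordinates, whose origin is the TCP and whose axes are the tool frame's). Camera axes: x right, y down, z forward; pixel columns grow to the right and rows downward; lengths in mm; the calibration is good to about 2 mm. A picture is of the moment at which its call begins: read the wrist's pose just before it. calibration takes no time and is no camera call.
- robot.hand_in(): hands the job in, once; it reports no verdict.
Trained networks look in the newest picture that a camera, given by its name, has taken for a name from the list of things; names that differ only in an ending like _2 or _b are one class to them, and where a whole thing is asked for, a point or a joint stands for the part that bears it (a point fixed in the world has none). Each returns a list of dicts, best first, with "confidence" (0 to 1); they miss things now and then, are a little off and sometimes report something else, mostly with a low value. They report only what shows in the picture. A call takes as long as a camera call. They do not tell look-alikes from the thing itself.
- robot.silhouettes(camera, thing): "mask" (384x512 bool, what is visible of it) and "bbox" ([left, top, right, bottom] in pixels, round what is visible of it).
The state is a dict: "time_s": time; "qpos": joint angles; "dq": joint speeds; "joint_efforts": joint torques, N m; "tool_pos": TCP position; "ee_rot": TCP orientation; "wrist_force": force on the tool from outside, world axes, zero at the start; "torque": the same for the moment, N m; "width": opening from 0.0 (shut) to 1.0 (fully open).
Only numpy, scipy, OpenCV 4.12 (cv2) and the standard library are available. Lean on these libraries where they do the work, as an engineer would, in place of code of your own. Each camera call takes 0.05 s, during which the arm holds its last target.

## Working session

There is one attempt and no reset: what is moved stays moved. The work goes in short steps, Python scripts to look and compute and a tool call to move; the robot and the scene stay as the last step left them, time stands still between calls to the robot, and variables do not carry over. Pictures are saved under pics/ and viewed, and the job is handed in when it is done.

Besides the shell and the picture viewer there is one more tool, called after ">>>" as a command line: name --argument value ..., lists and objects as JSON in quotes. step_arm: Moves the arm, as the interface text tells. Its arguments: {"type":"object","properties":{"increments":{"type":"array","items":{"type":"object","properties":{"jaw":{"type":"number"},"x":{"type":"number"},"y":{"type":"number"},"z":{"type":"number"},"wx":{"type":"number"},"wy":{"type":"number"},"wz":{"type":"number"}}}}},"required":["increments"]}

```bash
ls; mkdir -p pics; python3 - <<'E'
from plant import robot
import cv2
print(robot.read_state())
for n in ["side","top","wrist"]:
    p,d=robot.snapshot(n); cv2.imwrite(f"pics/{n}0.png",p[:,:,::-1])
    print(n,robot.calibration(n))
E
```

```text
pics
{'time_s': 0.0, 'qpos': array([ 7.91598674e+01,  2.20915828e+01,  3.79365675e-01, -2.68914748e-02,
       -6.84105074e+01, -1.48152001e+01]), 'dq': array([ 0.05101098,  0.05777476,  0.08493713, -0.07173066, -0.02222243,
       -0.0384652 ]), 'joint_efforts': array([ 5.09141246e-04, -3.92291522e+01,  1.88400578e+01,  4.18611825e+00,
       -4.69834442e-03, -5.88027802e-06]), 'tool_pos': array([270.35109944, 562.86073386, 230.21552631]), 'ee_rot': array([  93.30864691,   89.87475616, -112.35660742]), 'wrist_force': array([ 0.16028366,  0.36613575, -1.01990094]), 'torque': array([ 0.00801889,  0.0071957 , -0.01353024]), 'width': 0.9939774176869797}
side {'fx': 417.76943676568544, 'fy': 417.76943676568544, 'cx': 261.52268121902154, 'cy': 192.9679658274635, 'D': array([0.01303679, 0.        , 0.        , 0.        , 0.        ]), 'rvec': array([ 2.10130157, -0.47101502,  0.28066454]), 'tvec': array([-498.08107725,  211.10010391, 1460.0907317 ])}
top {'fx': 382.85715871082573, 'fy': 382.85715871082573, 'cx': 246.305979040879, 'cy': 197.85306680616847, 'D': array([0.02928586, 0.        , 0.        , 0.        , 0.        ]), 'rvec': array([ 2.16014248, -2.1503262 ,  0.14320767]), 'tvec': array([ -25.85074704,  552.09734555, 1273.85342289])}
wrist {'fx': 269.7064730779515, 'fy': 269.7064730779515, 'cx': 252.33533309609348, 'cy': 190.10333401795359, 'D': array([0.01415602, 0.        , 0.        , 0.        , 0.        ]), 'mount': array([[ 3.42445706e-04, -2.75544804e-01,  9.61288169e-01,
        -1.42471554e+02],
       [ 9.99999941e-01,  1.32114392e-04, -3.18366814e-04,
        -4.57538604e-02],
       [-3.92756808e-05,  9.61288221e-01,  2.75544833e-01,
        -7.03975077e+01],
       [ 0.00000000e+00,  0.00000000e+00,  0.00000000e+00,
         1.00000000e+00]])}
```

View pics/side0.png

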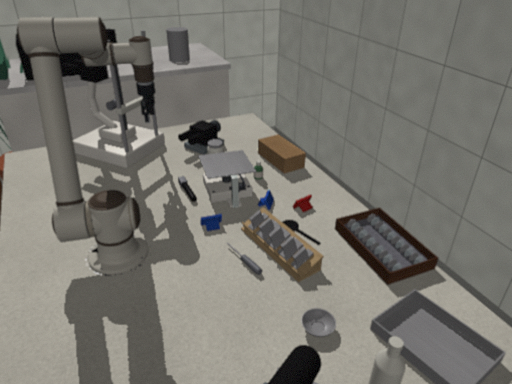

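View pics/top0.png

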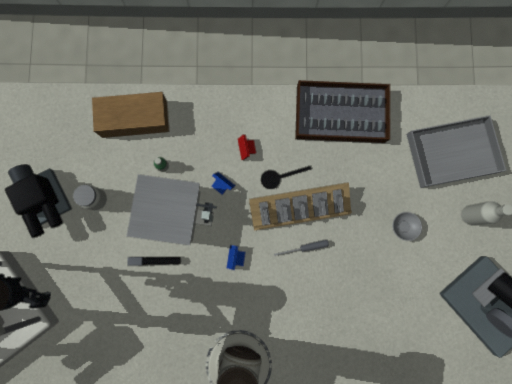

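View pics/wrist0.png

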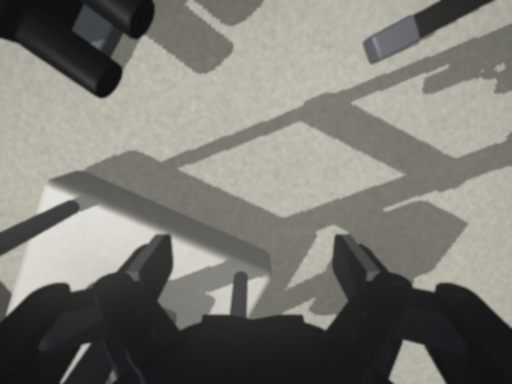

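```bash
cat > h.py <<'E'
from plant import robot
import numpy as np, cv2
from scipy.spatial.transform import Rotation as R
def pose():
    s=robot.read_state(); T=np.eye(4); T[:3,:3]=R.from_euler('xyz',s['ee_rot'],degrees=True).as_matrix(); T[:3,3]=s['tool_pos']; return T
def cam2world(n,T=None):
    c=robot.calibration(n)
    if n=='wrist': return (pose() if T is None else T)@c['mount']
    W=np.eye(4); W[:3,:3]=cv2.Rodrigues(c['rvec'])[0]; W[:3,3]=c['tvec']; return np.linalg.inv(W)
def K(n):
    c=robot.calibration(n); return np.array([[c['fx'],0,c['cx']],[0,c['fy'],c['cy']],[0,0,1]]),c['D']
def cloud(n,d,T=None):
    k,D=K(n); h,w=d.shape
    u,v=np.meshgrid(np.arange(w),np.arange(h))
    p=cv2.undistortPoints(np.stack([u.ravel(),v.ravel()],1).astype(np.float64)[:,None],k,D)[:,0].reshape(h,w,2)
    P=np.dstack([p[...,0]*d,p[...,1]*d,d])
    M=cam2world(n,T); W=P@M[:3,:3].T+M[:3,3]; W[d<=0]=np.nan; return W
def proj(n,X,T=None):
    k,D=K(n); M=np.linalg.inv(cam2world(n,T)); X=np.atleast_2d(np.asarray(X,float))
    return cv2.projectPoints(X,cv2.Rodrigues(M[:3,:3])[0],M[:3,3],k,D)[0][:,0]
def snap(n,name):
    T=pose(); p,d=robot.snapshot(n); cv2.imwrite(f'pics/{name}.png',p[:,:,::-1]); np.savez(f'pics/{name}.npz',p=p,d=d,T=T); return p,d,T
E
python3 - <<'E'
from h import *
p,d,T=snap('top','top1')
C=cloud('top',d)
for name in ['pan_center','rack','large_a','small_a','screwdriver','dropper','occluder','scope_handle','wipe_jar','mark_center','pointer']:
    for s in robot.silhouettes('top',name):
        m=s['mask']; q=C[m]; q=q[~np.isnan(q[:,0])]
        print(name,round(s['confidence'],2),np.round(s['bbox']),m.sum(),np.round(np.median(q,0)),np.round(q.min(0)),np.round(q.max(0)))
cv2.imwrite('pics/topz.png',cv2.resize(p[140:280,110:370,::-1],None,fx=3,fy=3,interpolation=cv2.INTER_CUBIC))
p,d,T=snap('side','side1')
cv2.imwrite('pics/sidez.png',cv2.resize(p[130:290,170:350,::-1],None,fx=3.5,fy=3.5,interpolation=cv2.INTER_CUBIC))
E
```

```text
pan_center 0.96 [127. 172. 216. 242.] 4091 [503. 239. 130.] [394.  79.  -6.] [634. 391. 138.]
rack 0.66 [251. 183. 354. 230.] 1747 [ 529. -207.   42.] [ 447. -382.   -4.] [601. -36.  69.]
rack 0.27 [258. 201. 270. 224.] 190 [502. -83.  60.] [ 464. -101.   32.] [539. -66.  91.]
large_a 0.88 [311. 191. 329. 217.] 371 [ 531. -268.   59.] [ 494. -303.   27.] [ 574. -242.   98.]
large_a 0.86 [238. 131. 255. 160.] 309 [734. -18.  24.] [694. -54.  -4.] [774.   7.  54.]
large_a 0.76 [210. 170. 234. 191.] 290 [605.  65.  24.] [574.  20.  -0.] [645.  93.  54.]
large_a 0.66 [277. 196. 293. 222.] 367 [ 509. -146.   57.] [ 470. -180.   23.] [ 549. -119.   99.]
large_a 0.62 [230. 244. 247. 272.] 354 [352.  14.  22.] [313. -20.  -5.] [396.  42.  52.]
small_a 0.65 [257. 201. 271. 228.] 193 [500. -83.  60.] [ 463. -101.   29.] [539. -66.  91.]
small_a 0.54 [334. 188. 345. 213.] 205 [ 540. -329.   62.] [ 506. -355.   29.] [ 581. -314.   91.]
small_a 0.49 [154. 160. 169. 171.] 156 [664. 266.  58.] [649. 251.   3.] [689. 291.  90.]
screwdriver 0.47 [277. 244. 329. 251.] 194 [ 393. -253.   24.] [ 366. -300.   10.] [ 411. -129.   33.]
dropper 0.75 [155. 158. 171. 172.] 158 [663. 265.  58.] [649. 251.   2.] [688. 291.  90.]
occluder 0.8 [263. 166. 310. 192.] 464 [ 635. -120.    5.] [ 588. -249.   -5.] [677. -75.  13.]
occluder 0.3 [ 74. 185. 106. 209.] 655 [548. 488.  96.] [512. 462.  -3.] [599. 583. 107.]
scope_handle 0.72 [125. 252. 186. 266.] 500 [338. 286.  27.] [323. 200.  -6.] [357. 376.  40.]
wipe_jar 0.92 [ 75. 185. 107. 210.] 701 [547. 489.  95.] [512. 462.  -8.] [600. 583. 107.]
wipe_jar 0.53 [265. 164. 310. 190.] 375 [ 634. -117.    5.] [ 591. -249.   -5.] [677. -78.  13.]
mark_center 0.46 [205. 203. 212. 222.] 54 [507. 101. 100.] [465.  90.  89.] [530. 114. 107.]
pointer 0.93 [127. 174. 216. 247.] 4035 [503. 238. 130.] [394.  79.  -1.] [629. 363. 138.]
```

View pics/topz.png

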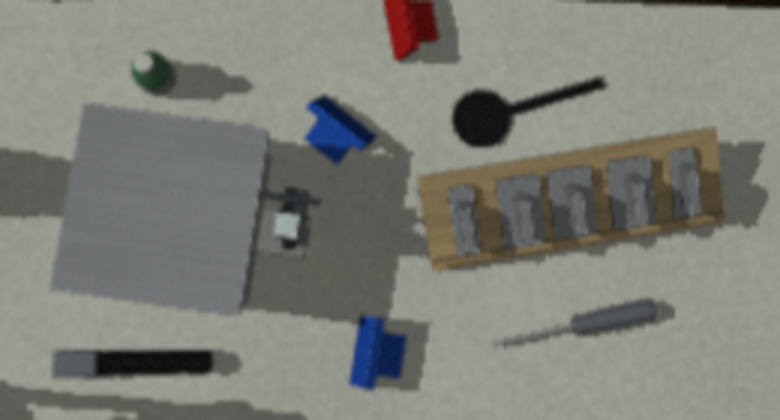

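View pics/sidez.png

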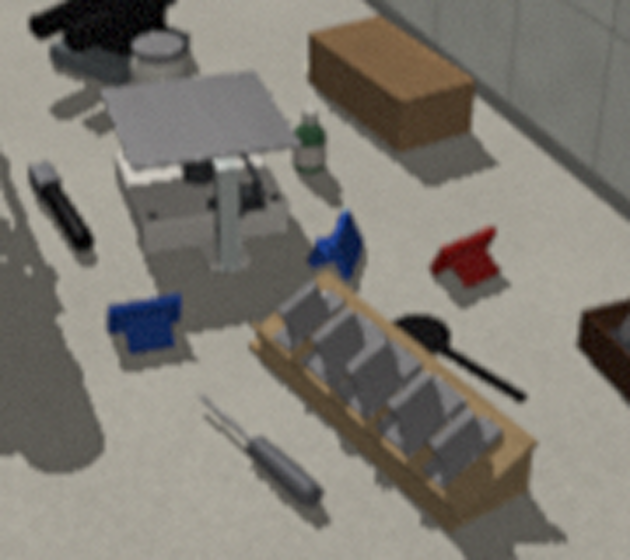

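```bash
python3 - <<'E'
from h import *
np.set_printoptions(suppress=True,precision=3)
print(pose())
C=cloud('top',np.load('pics/top1.npz')['d'])
# pan plate plane
Z=C[...,2]; m=(Z>122)&(Z<137)&(C[...,1]>100)&(C[...,1]<380)&(C[...,0]>350)&(C[...,0]<650)
n,l,st,ce=cv2.connectedComponentsWithStats(m.astype(np.uint8)); i=1+np.argmax(st[1:,4]); m=l==i
q=C[m]; print(len(q),q.mean(0)); r=cv2.minAreaRect(q[:,:2].astype(np.float32)); print(r)
# rack
m=(Z>12)&(Z<110)&(C[...,1]>-420)&(C[...,1]<-20)&(C[...,0]>430)&(C[...,0]<620)
n,l,st,ce=cv2.connectedComponentsWithStats(m.astype(np.uint8)); i=1+np.argmax(st[1:,4]); m=l==i
q=C[m];print(len(q)); r=cv2.minAreaRect(q[:,:2].astype(np.float32)); print(r)
f=[robot.read_state()['wrist_force'][2]]
print(f)
E
```

```text
[[  0.     -0.433  -0.901 270.582]
 [  0.     -0.901   0.433 563.376]
 [ -1.     -0.      0.    231.343]
 [  0.      0.      0.      1.   ]]
4026 [503.231 238.247 130.048]
((502.6139221191406, 222.79733276367188), (237.532470703125, 199.79006958007812), 82.24473571777344)
3058
((526.0934448242188, -207.9403839111328), (105.37467193603516, 339.6851501464844), 10.160961151123047)
[np.float64(0.39945006378591347)]
```

```bash
cat >> h.py <<'E'
def tgt(pos,yaw,tilt=0):
    # yaw: world angle of tool y ; tool z horizontal = yaw-90.. ; tilt: rotate tool about tool y
    y=np.array([np.cos(np.radians(yaw)),np.sin(np.radians(yaw)),0]); x=np.array([0,0,-1.]); z=np.cross(x,y)
    Rm=np.stack([x,y,z],1)@R.from_rotvec([0,tilt,0],degrees=True).as_matrix()
    T=np.eye(4);T[:3,:3]=Rm;T[:3,3]=pos;return T
def inc(Tt,T0=None,say=True):
    T0=pose() if T0 is None else T0
    D=np.linalg.inv(T0)@Tt; w=R.from_matrix(D[:3,:3]).as_rotvec(degrees=True)
    print({k:round(float(v),4) for k,v in zip('x y z wx wy wz'.split(),list(D[:3,3]/1000)+list(w))}, 'rows',max(np.linalg.norm(D[:3,3])/50,np.linalg.norm(w)/8.59))
E
python3 - <<'E'
from h import *
inc(tgt([516,75,225],-81))
E
```

```text
{'x': 0.0063, 'y': 0.334, 'z': -0.4327, 'wx': -34.6556, 'wy': -0.0004, 'wz': 0.0026} rows 10.932185636604721
```

>>> step_arm --increments '[{"jaw": 0.6,"x": 0.006,"y": 0.334,"z": -0.433,"wx": -34.7},{"jaw": 0.6,"x": 0.006,"y": 0.334,"z": -0.433,"wx": -34.7},{"jaw": 0.6,"x": 0.006,"y": 0.334,"z": -0.433,"wx": -34.7},{"jaw": 0.6,"x": 0.006,"y": 0.334,"z": -0.433,"wx": -34.7},{"jaw": 0.6,"x": 0.006,"y": 0.334,"z": -0.433,"wx": -34.7},{"jaw": 0.6,"x": 0.006,"y": 0.334,"z": -0.433,"wx": -34.7},{"jaw": 0.6,"x": 0.006,"y": 0.334,"z": -0.433,"wx": -34.7},{"jaw": 0.6,"x": 0.006,"y": 0.334,"z": -0.433,"wx": -34.7},{"jaw": 0.6,"x": 0.006,"y": 0.334,"z": -0.433,"wx": -34.7},{"jaw": 0.6,"x": 0.006,"y": 0.334,"z": -0.433,"wx": -34.7},{"jaw": 0.6,"x": 0.006,"y": 0.334,"z": -0.433,"wx": -34.7},{"jaw": 0.6,"x": 0.006,"y": 0.334,"z": -0.433,"wx": -34.7},{"jaw": 0.6,"x": 0.006,"y": 0.334,"z": -0.433,"wx": -34.7}]'

```text
validation failed for argument at $.in...
```

```bash
python3 - <<'E'
from h import *
p,d,T=snap('wrist','w1'); print(T.round(2), robot.read_state()['wrist_force'])
cv2.imwrite('pics/w1z.png',cv2.resize(p[:,:,::-1],(768,576),interpolation=cv2.INTER_CUBIC))
E
```

```text
[[ 0.0000e+00 -4.3000e-01 -9.0000e-01  2.7058e+02]
 [ 0.0000e+00 -9.0000e-01  4.3000e-01  5.6338e+02]
 [-1.0000e+00 -0.0000e+00  0.0000e+00  2.3134e+02]
 [ 0.0000e+00  0.0000e+00  0.0000e+00  1.0000e+00]] [-0.70110508  0.39803439  1.11756252]
```

View pics/w1z.png

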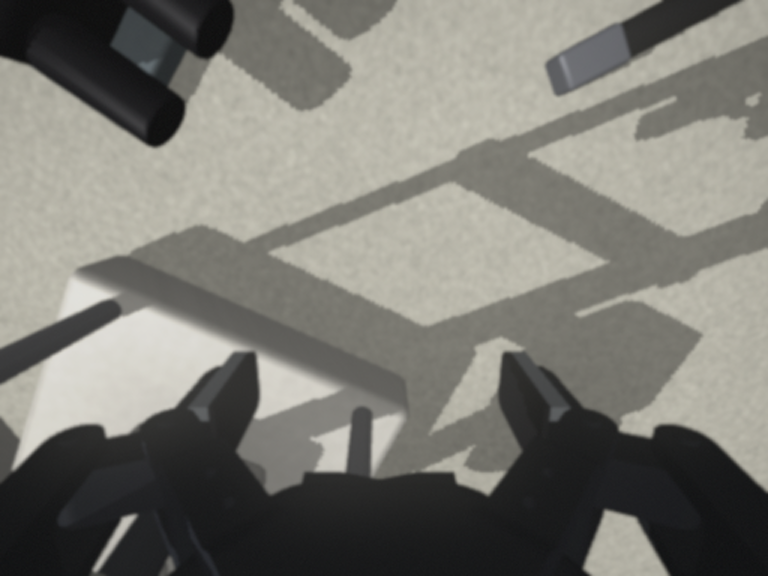

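>>> step_arm --increments '[{"jaw": 0.6,"x": 0.006,"y": 0.334,"z": -0.433,"wx": -34.7,"wy": 0,"wz": 0},{"jaw": 0.6,"x": 0.006,"y": 0.334,"z": -0.433,"wx": -34.7,"wy": 0,"wz": 0},{"jaw": 0.6,"x": 0.006,"y": 0.334,"z": -0.433,"wx": -34.7,"wy": 0,"wz": 0},{"jaw": 0.6,"x": 0.006,"y": 0.334,"z": -0.433,"wx": -34.7,"wy": 0,"wz": 0},{"jaw": 0.6,"x": 0.006,"y": 0.334,"z": -0.433,"wx": -34.7,"wy": 0,"wz": 0},{"jaw": 0.6,"x": 0.006,"y": 0.334,"z": -0.433,"wx": -34.7,"wy": 0,"wz": 0},{"jaw": 0.6,"x": 0.006,"y": 0.334,"z": -0.433,"wx": -34.7,"wy": 0,"wz": 0},{"jaw": 0.6,"x": 0.006,"y": 0.334,"z": -0.433,"wx": -34.7,"wy": 0,"wz": 0},{"jaw": 0.6,"x": 0.006,"y": 0.334,"z": -0.433,"wx": -34.7,"wy": 0,"wz": 0},{"jaw": 0.6,"x": 0.006,"y": 0.334,"z": -0.433,"wx": -34.7,"wy": 0,"wz": 0},{"jaw": 0.6,"x": 0.006,"y": 0.334,"z": -0.433,"wx": -34.7,"wy": 0,"wz": 0},{"jaw": 0.6,"x": 0.006,"y": 0.334,"z": -0.433,"wx": -34.7,"wy": 0,"wz": 0},{"jaw": 0.6,"x": 0.006,"y": 0.334,"z": -0.433,"wx": -34.7,"wy": 0,"wz": 0}]'

```text
time_s: 2.15
tool_pos: [516.5, 73.7, 225.2]
ee_rot: [-25.8, 90.0, 163.1]
wrist_force: [-0.5, -0.4, 0.4]
width: 0.601
```

```bash
python3 - <<'E'
from h import *
p,d,T=snap('wrist','w2'); print(T.round(2), robot.read_state()['wrist_force'])
cv2.imwrite('pics/w2z.png',cv2.resize(p[:,:,::-1],(768,576),interpolation=cv2.INTER_CUBIC))
E
```

```text
[[-0.0000e+00  1.5000e-01 -9.9000e-01  5.1648e+02]
 [ 0.0000e+00 -9.9000e-01 -1.5000e-01  7.3670e+01]
 [-1.0000e+00 -0.0000e+00  0.0000e+00  2.2515e+02]
 [ 0.0000e+00  0.0000e+00  0.0000e+00  1.0000e+00]] [-0.33654711  0.46214403  0.24652017]
```

View pics/w2z.png

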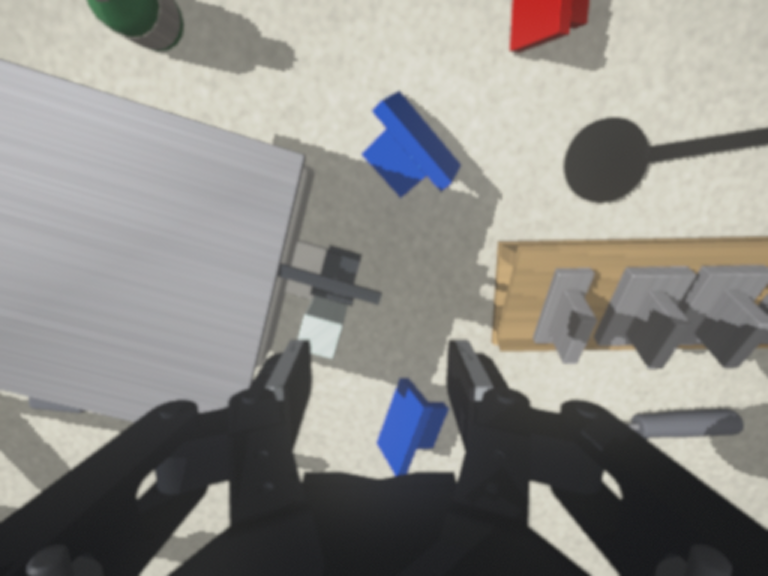

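The view shows the pan at left, with the pointer around (330,285) lying above the dark mark clip at (340,270). The column top is at (320,335), and the rack with three fins is at right.

```bash
python3 - <<'E'
from h import *
np.set_printoptions(suppress=True,precision=1,linewidth=250)
z=np.load('pics/w2.npz'); d=z['d'];T=z['T'];C=cloud('wrist',d,T)
print(C[155:245:4,185:262:5,2])
Z=C[...,2]
m=(Z>127)&(Z<134)&(C[...,1]>125); q=C[m]; print(len(q),q.mean(0),q.max(0))
# edges of pan: right edge (-y)
mm=(np.abs(Z-q[:,2].mean())<4)&(C[...,1]>110)
E
```

```text
[[129.5 130.2  41.7   5.9   1.   -0.7   0.    0.5   0.5  -0.3  -0.7   0.6  -0.1   0.4  -0.4  -0.9]
 [129.  129.   39.4  -0.6   0.6   0.4  -0.9  -0.6  -0.3   0.1  -0.4  -0.2   2.4   0.1  -0.5  -0.7]
 [130.1  45.   31.9  12.3  10.3   3.1  -0.4   0.8   0.7  -0.3   0.1  -0.4  -1.6   0.4  -0.1  -0.7]
 [130.4  43.6  25.3  12.   10.5  12.   10.2  95.1  83.   82.8  -0.4   0.3  -1.1  -0.1  -0.6   1.4]
 [129.8  43.2  16.1  10.8  11.5  12.2  11.6 101.4  99.9  99.8  83.3  83.1  -1.9   0.   -0.3   0.3]
 [130.8  39.6  10.8  11.8  12.5  11.4  13.  101.  101.1  99.  100.2  -0.3   0.4  -0.6  -0.7  -0.3]
 [129.8 127.5 127.6  12.6  11.4  12.5 100.8 101.7 100.9 100.1 101.    0.9   1.1  -0.4  -0.8  -1.1]
 [126.6 126.7 126.9 126.7 127.2 127.  101.4 102.  100.6 100.4  99.6  -1.   -0.9   0.6   0.4  -0.5]
 [ 45.6  24.9 127.4 127.4 127.8 128.6 126.8 126.6 126.  101.3 101.8   0.    0.7  -1.4  -1.6   0.7]
 [ 44.2  17.   11.5  13.   11.2 127.4 127.9 127.9 126.4 127.4 126.5 125.7  -1.4   0.3  -0.    1.3]
 [ 41.2   8.8  11.7  11.   12.1 103.4 104.4 100.8 126.8 127.1 127.4 127.6 126.5 126.   -0.1  -0.5]
 [ 40.1  -0
[... 523 characters left out ...]
41.1 139.2 140.9  -0.8   0.2   0.7  -0.5  -0.9  -1.4   0.2]
 [  1.5  -0.1   1.2 139.2 141.1 140.4 140.5 139.8 140.1   0.3   0.1  -0.8   0.2   0.3  -0.7  -0.7]
 [  0.3   1.3 233.  234.  232.4 140.4 140.4 139.4 139.7  -1.4   1.5  -0.3  -0.5  -1.   -0.1  -0.2]
 [ -0.2  -0.8 238.6 238.4 234.2 139.5 140.1 140.1  -0.5   0.2   0.7  -0.6  -0.3  -0.   -0.7   0.3]
 [234.7 243.5 243.7 243.9 234.8 138.2 139.7 139.9   0.2  -1.1   0.9  -0.5   0.4  -0.1   0.3  -1.2]
 [241.3 247.8 247.2 247.5 235.2   0.9   0.9   1.    0.3  -0.2   0.6   1.1   0.2   1.1   0.1  -0.4]
 [252.  252.7 251.6 248.2 235.6   0.6   0.7   0.1  -0.2   0.6   0.3   0.7   0.5  -0.4   0.1   0.2]]
37184 [515.4 221.2 129.9] [609.7 307.1 133.1]
```

```bash
python3 - <<'E'
from h import *
inc(tgt([540,-200,230],-81))
E
```

```text
{'x': -0.0048, 'y': 0.275, 'z': 0.0194, 'wx': -0.0071, 'wy': 0.0052, 'wz': 0.0154} rows 5.515285645706343
```

>>> step_arm --increments '[{"jaw": 0.6,"x": -0.005,"y": 0.275,"z": 0.019,"wx": 0,"wy": 0,"wz": 0},{"jaw": 0.6,"x": -0.005,"y": 0.275,"z": 0.019,"wx": 0,"wy": 0,"wz": 0},{"jaw": 0.6,"x": -0.005,"y": 0.275,"z": 0.019,"wx": 0,"wy": 0,"wz": 0},{"jaw": 0.6,"x": -0.005,"y": 0.275,"z": 0.019,"wx": 0,"wy": 0,"wz": 0},{"jaw": 0.6,"x": -0.005,"y": 0.275,"z": 0.019,"wx": 0,"wy": 0,"wz": 0},{"jaw": 0.6,"x": -0.005,"y": 0.275,"z": 0.019,"wx": 0,"wy": 0,"wz": 0},{"jaw": 0.6,"x": -0.005,"y": 0.275,"z": 0.019,"wx": 0,"wy": 0,"wz": 0}]'

```text
time_s: 2.9
tool_pos: [540.7, -201.2, 230.0]
ee_rot: [23.4, 90.0, -147.7]
wrist_force: [-0.5, 0.9, -0.5]
width: 0.599
```

```bash
python3 - <<'E'
from h import *
p,d,T=snap('wrist','w3'); print(T.round(2), robot.read_state()['wrist_force'])
C=cloud('wrist',d,T)
im=p[:,:,::-1].copy()
for n in ['large_a','small_a']:
  for s in robot.silhouettes('wrist',n):
    q=C[s['mask']]; q=q[~np.isnan(q[:,0])]; print(n,round(s['confidence'],2),np.round(s['bbox']),len(q),np.median(q,0).round(),np.percentile(q,1,axis=0).round(),np.percentile(q,99,axis=0).round())
cv2.imwrite('pics/w3z.png',cv2.resize(im,(768,576),interpolation=cv2.INTER_CUBIC))
E
```

```text
[[-0.0000e+00  1.5000e-01 -9.9000e-01  5.4074e+02]
 [-0.0000e+00 -9.9000e-01 -1.5000e-01 -2.0115e+02]
 [-1.0000e+00  0.0000e+00  0.0000e+00  2.2999e+02]
 [ 0.0000e+00  0.0000e+00  0.0000e+00  1.0000e+00]] [-0.30787105 -0.12810254  0.20607707]
large_a 0.96 [180. 158. 230. 229.] 2341 [ 516. -153.   62.] [ 471. -177.   31.] [ 548. -121.   95.]
large_a 0.86 [ 74. 240. 115. 290.] 1094 [367.   9.  25.] [ 335. -143.    4.] [544.  26. 285.]
large_a 0.81 [  0.  47.  93. 115.] 3393 [611.  57.  30.] [572.  19.   6.] [644.  93.  48.]
large_a 0.73 [105.   0. 154.  19.] 282 [694. -24.  26.] [691. -54.  -0.] [715.   0.  48.]
large_a 0.71 [235. 161. 274. 234.] 2218 [ 525. -206.   61.] [ 481. -232.   36.] [ 557. -179.   95.]
large_a 0.66 [284. 160. 329. 228.] 2339 [ 537. -269.   62.] [ 492. -299.   36.] [ 569. -245.   95.]
large_a 0.31 [137. 162. 176. 226.] 1653 [502. -90.  62.] [ 463. -103.   32.] [535. -68.  90.]
small_a 0.82 [338. 157. 376. 225.] 1694 [ 542. -329.   62.] [ 504. -342.   30.] [ 578. -315.   90.]
small_a 0.81 [136. 164. 176. 228.] 1635 [502. -90.  62.] [ 463. -103.   32.] [535. -69.  90.]
```

View pics/w3z.png

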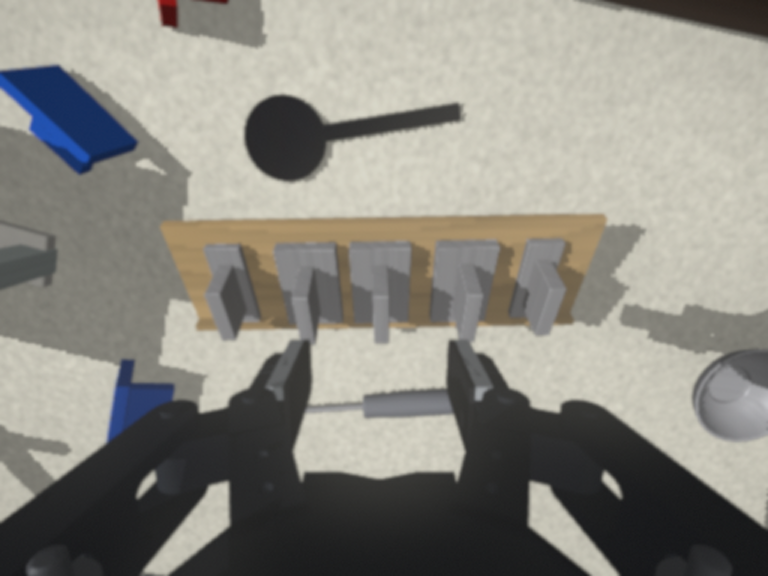

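```bash
python3 - <<'E'
from h import *
np.set_printoptions(suppress=True,precision=1,linewidth=200)
z=np.load('pics/w3.npz'); d=z['d'];T=z['T'];p=z['p'];C=cloud('wrist',d,T)
# board plane : wood colour
hsv=cv2.cvtColor(p,cv2.COLOR_RGB2HSV)
wood=(hsv[...,1]>80)&(hsv[...,0]>8)&(hsv[...,0]<25)&(C[...,2]>20)&(C[...,2]<75)&(C[...,0]<620)&(C[...,1]<-30)&(C[...,1]>-390)
q=C[wood]
for _ in range(6):
    c=q.mean(0); u,s,v=np.linalg.svd(q-c,full_matrices=False); n=v[2]*np.sign(v[2][2]); r=(q-c)@n; q=q[np.abs(r)<max(1.5,2*np.std(r)) ]
print('board',len(q),c,n,'tilt',np.degrees(np.arccos(n[2])),'yaw',np.degrees(np.arctan2(-n[1],-n[0])))
boxes=[(136,160,178,230),(178,156,232,232),(233,159,280,236),(282,158,331,230),(336,155,378,228)]
tops=[]
for b in boxes:
    sub=C[b[1]:b[3],b[0]:b[2]].reshape(-1,3); sub=sub[~np.isnan(sub[:,0])]
    h=(sub-c)@n
    H=44 if b[0] in(136,336) else 52
    k=np.abs(h-H)<3; t=sub[k]; 
    r=cv2.minAreaRect(t[:,:2].astype(np.float32)); tops.append(t)
    ang=np.degrees(np.arctan2(*(np.linalg.svd(t[:,:2]-t[:,:2].mean(0),full_matrices=False)[2][0][::-1])))
    print(b[0],k.sum(),np.median(h[k]),'mean',t.mean(0),'ctr',np.array(r[0]),r[1],'axis yaw',ang%180)
np.savez('rack.npz',c=c,n=n)
# pan yaw from w2
z=np.load('pics/w2.npz');C=cloud('wrist',z['d'],z['T'])
m=((np.abs(C[...,2]-130)<3)&(C[...,1]>95)).astype(np.uint8); m=cv2.morphologyEx(m,cv2.MORPH_OPEN,np.ones((9,9)))
pts=[]
for row in range(110,240,4):
    cs=np.where(m[row])[0]
    if len(cs): pts.append(C[row,cs.max()])
pts=np.array(pts); v=np.polyfit(pts[:,0],pts[:,1],1); res=pts[:,1]-np.polyval(v,pts[:,0]); g=np.abs(res)<3;v=np.polyfit(pts[g,0],pts[g,1],1); print('right edge yaw',np.degrees(np.arctan(v[0])),v,pts[g][[0,-1]])
pts=[]
for col in range(0,190,6):
    rs=np.where(m[:,col])[0]
    if len(rs): pts.append(C[rs.min(),col])
pts=np.array(pts);w=np.polyfit(pts[:,1],pts[:,0],1); res=pts[:,0]-np.polyval(w,pts[:,1]); g=np.abs(res)<3;w=np.polyfit(pts[g,1],pts[g,0],1); print('far edge yaw',-np.degrees(np.arctan(w[0])),w)
# corner far right
x=(w[0]*v[1]+w[1])/(1-w[0]*v[0]); y=v[0]*x+v[1]; print('corner',x,y)
for yaw in (-8,-8.5,-9):
    a=np.radians(yaw); e=np.array([np.cos(a),np.sin(a)]);f=np.array([-np.sin(a),np.cos(a)]); print(yaw,np.array([x,y])-100*e+100*f)
E
```

```text
board 6966 [ 545.2 -199.    51.4] [-0.4 -0.1  0.9] tilt 23.82549755864892 yaw 9.888699003624259
136 360 43.80988850840728 mean [485.1 -88.2  81.4] ctr [483.7 -88. ] (45.23379135131836, 12.300594329833984) axis yaw 9.988501156852152
178 292 49.86391893806171 mean [ 494.4 -151.6   87.4] ctr [ 492.1 -151.7] (45.4561767578125, 11.836332321166992) axis yaw 11.613104867365877
233 327 49.96030974578078 mean [ 502.6 -209.    86.7] ctr [ 501.3 -209.2] (45.586875915527344, 11.877401351928711) axis yaw 9.496007613167649
282 312 49.88364568902507 mean [ 514.8 -275.5   86.9] ctr [ 512.7 -275.7] (45.363773345947266, 11.78035831451416) axis yaw 10.737733477651034
336 375 43.85581421380901 mean [ 528.  -334.3   81.4] ctr [ 526.5 -335.3] (45.811553955078125, 12.505073547363281) axis yaw 9.848922085761558
right edge yaw -7.915938781477085 [ -0.1 208.3] [[581.4 127.6 129.2]
 [458.2 146.1 128.8]]
far edge yaw -7.77792789014256 [  0.1 569.7]
corner 587.0272903174688 126.67683405235154
-8 [501.9 239.6]
-8.5 [502.9 240.4]
-9 [503.9 241.1]
```

```bash
cat >> h.py <<'E'
TOP={'S1':(484.5,-88.1,81.6),'L1':(493.3,-151.6,87.4),'L2':(502,-209.1,86.8),'L3':(513.8,-275.6,87),'S2':(527.2,-334.8,81.5)}
def grasp(w,back=0):
    y=-80.1; M=tgt([0,0,0],y,24); dep=29 if w[0]=='S' else 32
    t=np.array(TOP[w])+M[:3,0]*(dep-back); M[:3,3]=t; return M
PC=np.array([502.4,239.]); PY=-8.0
def place(px,py,z):
    a=np.radians(PY); xy=PC+[px*np.cos(a)-py*np.sin(a),px*np.sin(a)+py*np.cos(a)]
    return tgt([xy[0],xy[1],z],PY-90)
E
python3 - <<'E'
from h import *
inc(grasp('L1',60)); inc(grasp('L1',0)); T=grasp('L1',0);print(T.round(1)); T[2,3]+=120; inc(T)
E
```

```text
{'x': 0.1172, 'y': -0.0534, 'z': 0.0506, 'wx': -0.7876, 'wy': 24.01, 'wz': -0.1349} rows 2.796658168214707
{'x': 0.172, 'y': -0.0537, 'z': 0.0262, 'wx': -0.7876, 'wy': 24.01, 'wz': -0.1349} rows 3.642572498576283
[[ 4.000e-01  2.000e-01 -9.000e-01  5.061e+02]
 [ 1.000e-01 -1.000e+00 -2.000e-01 -1.494e+02]
 [-9.000e-01  0.000e+00 -4.000e-01  5.820e+01]
 [ 0.000e+00  0.000e+00  0.000e+00  1.000e+00]]
{'x': 0.052, 'y': -0.0538, 'z': 0.0262, 'wx': -0.7876, 'wy': 24.01, 'wz': -0.1349} rows 2.796658168214707
```

>>> step_arm --increments '[{"jaw": 0.5,"x": 0.117,"y": -0.0534,"z": 0.051,"wx": -0.8,"wy": 24,"wz": -0.1},{"jaw": 0.5,"x": 0.117,"y": -0.0534,"z": 0.051,"wx": -0.8,"wy": 24,"wz": -0.1},{"jaw": 0.5,"x": 0.117,"y": -0.0534,"z": 0.051,"wx": -0.8,"wy": 24,"wz": -0.1},{"jaw": 0.5,"x": 0.117,"y": -0.0534,"z": 0.051,"wx": -0.8,"wy": 24,"wz": -0.1},{"jaw": 0.5,"x": 0.135,"y": -0.0535,"z": 0.043,"wx": -0.8,"wy": 24,"wz": -0.1},{"jaw": 0.5,"x": 0.154,"y": -0.0536,"z": 0.034,"wx": -0.8,"wy": 24,"wz": -0.1},{"jaw": 0.5,"x": 0.172,"y": -0.0537,"z": 0.026,"wx": -0.8,"wy": 24,"wz": -0.1},{"jaw": 0.5,"x": 0.172,"y": -0.0537,"z": 0.026,"wx": -0.8,"wy": 24,"wz": -0.1}]'

```text
time_s: 3.85
tool_pos: [506.2, -147.3, 56.6]
ee_rot: [-179.9, 66.2, 10.2]
wrist_force: [-1.0, 0.1, 0.2]
width: 0.499
```

```bash
python3 - <<'E'
from h import *
p,d,T=snap('wrist','w4'); print(T.round(2), robot.read_state()['wrist_force']); inc(grasp('L1'))
cv2.imwrite('pics/w4z.png',cv2.resize(p[:,:,::-1],(768,576),interpolation=cv2.INTER_CUBIC))
E
```

```text
[[ 4.0000e-01  1.7000e-01 -9.0000e-01  5.0622e+02]
 [ 7.0000e-02 -9.8000e-01 -1.6000e-01 -1.4733e+02]
 [-9.1000e-01 -0.0000e+00 -4.0000e-01  5.6630e+01]
 [ 0.0000e+00  0.0000e+00  0.0000e+00  1.0000e+00]] [-0.57868018  0.23279452  0.28288934]
{'x': -0.0006, 'y': 0.0016, 'z': 0.0003, 'wx': 0.1516, 'wy': 0.1045, 'wz': 0.0646} rows 0.03401396160495982
```

View pics/w4z.png

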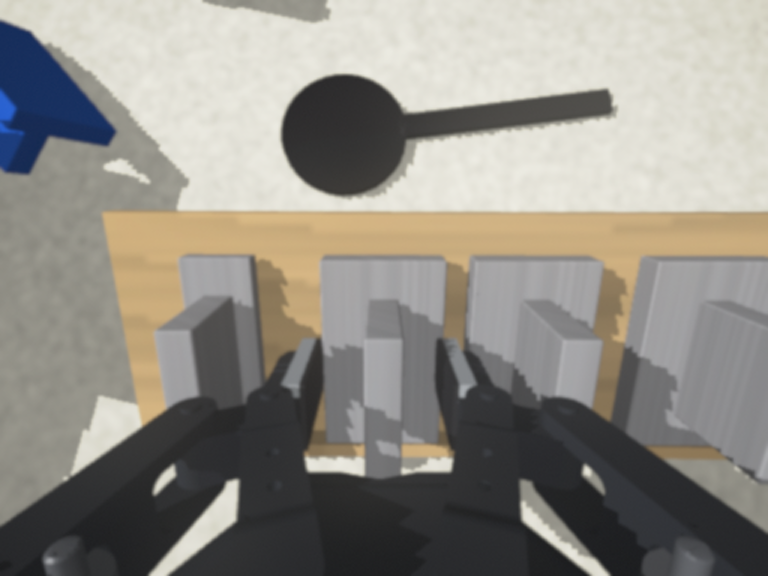

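The fin sits centred between the open pads (about column 380), so I'll close and lift along the board normal.

>>> step_arm --increments '[{"jaw": 0,"x": 0,"y": 0,"z": 0,"wx": 0,"wy": 0,"wz": 0},{"jaw": 0,"x": 0,"y": 0,"z": 0,"wx": 0,"wy": 0,"wz": 0},{"jaw": 0,"x": 0,"y": 0,"z": 0,"wx": 0,"wy": 0,"wz": 0},{"jaw": 0,"x": 0,"y": 0,"z": 0,"wx": 0,"wy": 0,"wz": 0},{"jaw": 0,"x": -0.015,"y": 0,"z": 0,"wx": 0,"wy": 0,"wz": 0},{"jaw": 0,"x": -0.05,"y": 0,"z": 0,"wx": 0,"wy": 0,"wz": 0},{"jaw": 0,"x": -0.1,"y": 0,"z": 0,"wx": 0,"wy": 0,"wz": 0},{"jaw": 0,"x": -0.14,"y": 0,"z": -0.02,"wx": 0,"wy": -12,"wz": 0},{"jaw": 0,"x": -0.14,"y": 0,"z": -0.02,"wx": 0,"wy": -24,"wz": 0},{"jaw": 0,"x": -0.14,"y": 0,"z": -0.02,"wx": 0,"wy": -24,"wz": 0}]'

```text
time_s: 4.9
tool_pos: [468.2, -154.8, 197.0]
ee_rot: [47.1, 89.9, -122.9]
wrist_force: [-0.0, 0.6, -5.4]
width: 0.127
```

```bash
python3 - <<'E'
from h import *
f=[]
for i in range(2):
    p,d,T=snap('wrist','w5'); f.append(robot.read_state()['wrist_force'])
s=robot.read_state(); print(np.round(f,2),s['width'],s['tool_pos'],s['joint_efforts'].round(2)); 
cv2.imwrite('pics/w5z.png',cv2.resize(p[:,:,::-1],(768,576),interpolation=cv2.INTER_CUBIC))
inc(place(48,60,200))
E
```

```text
[[ 5.71 -1.06 -5.19]
 [-0.99  0.35 -5.14]] 0.1302093751781949 [ 470.60965072 -153.85557267  193.15745088] [ -0.06 -30.43  19.63   4.92  -0.58  -0.13]
{'x': -0.0074, 'y': -0.4233, 'z': -0.1645, 'wx': 18.1122, 'wy': 0.194, 'wz': -0.0352} rows 9.083724576269775
```

View pics/w5z.png

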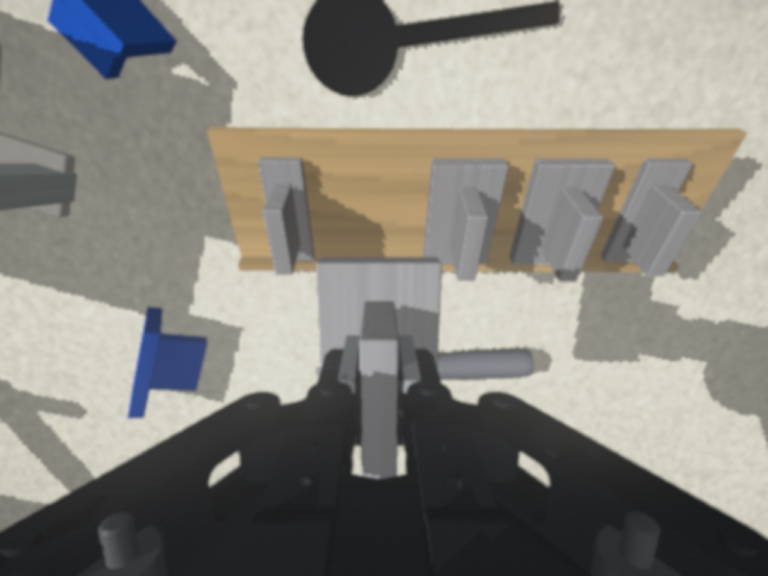

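>>> step_arm --increments '[{"jaw": 0,"x": -0.01,"y": -0.1,"z": -0.039,"wx": 5,"wy": 0.2,"wz": 0},{"jaw": 0,"x": -0.009,"y": -0.426,"z": -0.164,"wx": 18.1,"wy": 0.2,"wz": 0},{"jaw": 0,"x": -0.009,"y": -0.426,"z": -0.164,"wx": 18.1,"wy": 0.2,"wz": 0},{"jaw": 0,"x": -0.009,"y": -0.426,"z": -0.164,"wx": 18.1,"wy": 0.2,"wz": 0},{"jaw": 0,"x": -0.009,"y": -0.426,"z": -0.164,"wx": 18.1,"wy": 0.2,"wz": 0},{"jaw": 0,"x": -0.009,"y": -0.426,"z": -0.164,"wx": 18.1,"wy": 0.2,"wz": 0},{"jaw": 0,"x": -0.009,"y": -0.426,"z": -0.164,"wx": 18.1,"wy": 0.2,"wz": 0},{"jaw": 0,"x": -0.009,"y": -0.426,"z": -0.164,"wx": 18.1,"wy": 0.2,"wz": 0},{"jaw": 0,"x": -0.009,"y": -0.426,"z": -0.164,"wx": 18.1,"wy": 0.2,"wz": 0},{"jaw": 0,"x": -0.009,"y": -0.426,"z": -0.164,"wx": 18.1,"wy": 0.2,"wz": 0},{"jaw": 0,"x": 0.01,"y": -0.426,"z": -0.164,"wx": 18.1,"wy": 0.2,"wz": 0},{"jaw": 0,"x": 0.03,"y": -0.426,"z": -0.164,"wx": 18.1,"wy": 0.2,"wz": 0},{"jaw": 0,"x": 0.038,"y": -0.426,"z": -0.164,"wx": 18.1,"wy": 0.2,"wz": 0},{"jaw": 0,"x": 0.038,"y": -0.426,"z": -0.164,"wx": 18.1,"wy": 0.2,"wz": 0}]'

```text
time_s: 6.4
tool_pos: [555.7, 292.7, 152.2]
ee_rot: [47.5, 89.7, -140.5]
wrist_force: [-0.0, -1.0, -3.9]
width: 0.131
```

```bash
python3 - <<'E'
from h import *
p,d,T=snap('wrist','w6'); s=robot.read_state(); print(T.round(2), s['wrist_force'].round(2),s['width']); inc(place(48,64,150))
cv2.imwrite('pics/w6z.png',cv2.resize(p[:,:,::-1],(768,576),interpolation=cv2.INTER_CUBIC))
p,d,T=snap('side','s6')
cv2.imwrite('pics/s6z.png',cv2.resize(p[120:240,150:310,::-1],None,fx=4.5,fy=4.5,interpolation=cv2.INTER_CUBIC))
E
```

```text
[[-0.0000e+00 -1.4000e-01 -9.9000e-01  5.5568e+02]
 [-0.0000e+00 -9.9000e-01  1.4000e-01  2.9273e+02]
 [-1.0000e+00  0.0000e+00  0.0000e+00  1.5218e+02]
 [ 0.0000e+00  0.0000e+00  0.0000e+00  1.0000e+00]] [ 0.05  0.41 -4.5 ] 0.1324540729195985
{'x': 0.0039, 'y': -0.0026, 'z': -0.0018, 'wx': -0.0195, 'wy': 0.0572, 'wz': -0.1159} rows 0.09983284150972897
```

View pics/w6z.png

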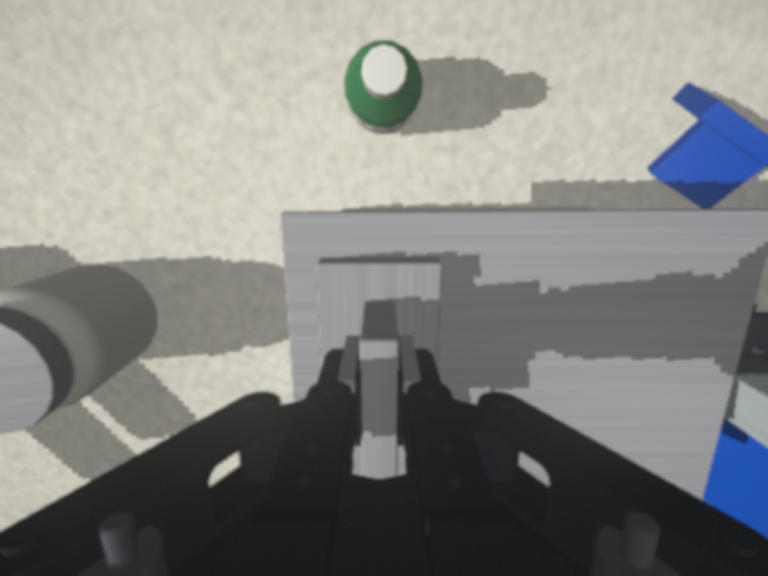

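View pics/s6z.png

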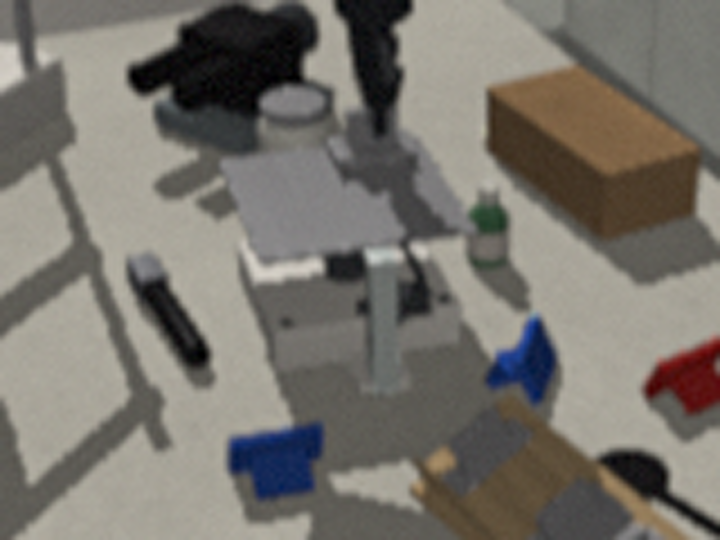

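>>> step_arm --increments '[{"jaw": 0,"x": 0.003,"y": -0.002,"z": -0.001,"wx": 0,"wy": 0,"wz": 0},{"jaw": 0,"x": 0.006,"y": -0.002,"z": -0.001,"wx": 0,"wy": 0,"wz": 0},{"jaw": 0,"x": 0.009,"y": -0.002,"z": -0.001,"wx": 0,"wy": 0,"wz": 0},{"jaw": 0,"x": 0.012,"y": -0.002,"z": -0.001,"wx": 0,"wy": 0,"wz": 0},{"jaw": 0,"x": 0.015,"y": -0.002,"z": -0.001,"wx": 0,"wy": 0,"wz": 0},{"jaw": 0,"x": 0.017,"y": -0.002,"z": -0.001,"wx": 0,"wy": 0,"wz": 0},{"jaw": 0,"x": 0.017,"y": -0.002,"z": -0.001,"wx": 0,"wy": 0,"wz": 0},{"jaw": 0,"x": 0.017,"y": -0.002,"z": -0.001,"wx": 0,"wy": 0,"wz": 0}]'

```text
time_s: 7.3
tool_pos: [559.3, 296.1, 138.5]
ee_rot: [-160.3, 89.9, 11.7]
wrist_force: [1.0, 0.8, -1.1]
width: 0.132
```

```bash
python3 - <<'E'
from h import *
p,d,T=snap('wrist','w7'); s=robot.read_state(); print(T[:3,3].round(2), s['wrist_force'].round(2),s['width'])
C=cloud('wrist',d,T)
for n,sl in {'pan right':np.s_[215:240,330:470],'pan top':np.s_[146:158,215:440],'base':np.s_[180:215,218:238]}.items():
    q=C[sl][...,2]; print(n,np.nanmedian(q),np.nanstd(q))
E
```

```text
[559.26 296.06 138.48] [ 1.01  1.61 -1.17] 0.12905521889313276
pan right 119.36535340977329 0.5940030827511827
pan top 119.28734554112273 21.249929416878437
base 131.44704291564926 0.5915853635132653
```

>>> step_arm --increments '[{"jaw": 0,"x": 0.003,"y": 0,"z": 0,"wx": 0,"wy": 0,"wz": 0},{"jaw": 0,"x": 0.003,"y": 0,"z": 0,"wx": 0,"wy": 0,"wz": 0},{"jaw": 0.4,"x": 0.003,"y": 0,"z": 0,"wx": 0,"wy": 0,"wz": 0},{"jaw": 0.4,"x": 0.003,"y": 0,"z": 0,"wx": 0,"wy": 0,"wz": 0},{"jaw": 0.4,"x": 0.003,"y": 0,"z": 0,"wx": 0,"wy": 0,"wz": 0},{"jaw": 0.4,"x": -0.03,"y": 0,"z": 0,"wx": 0,"wy": 0,"wz": 0},{"jaw": 0.4,"x": -0.08,"y": 0,"z": 0,"wx": 0,"wy": 0,"wz": 0},{"jaw": 0.4,"x": -0.08,"y": 0,"z": 0,"wx": 0,"wy": 0,"wz": 0}]'

```text
time_s: 8.15
tool_pos: [562.6, 298.0, 226.8]
ee_rot: [-144.4, 89.0, 27.6]
wrist_force: [-0.1, 0.4, 1.0]
width: 0.402
```

```bash
python3 - <<'E'
from h import *
p,d,T=snap('wrist','w8'); s=robot.read_state(); print(T[:3,3].round(2), s['wrist_force'].round(2),s['width'])
C=cloud('wrist',d,T)
cv2.imwrite('pics/w8z.png',cv2.resize(p[:,:,::-1],(768,576),interpolation=cv2.INTER_CUBIC))
h=C[...,2][(C[...,0]>400)&(C[...,0]<600)&(C[...,1]>140)&(C[...,1]<340)]
hh,e=np.histogram(h,np.arange(90,170,1)); print([(a,b) for a,b in zip(e,hh) if b>400]); k=np.argmax(hh); print(np.median(h[np.abs(h-e[k]-.5)<3]))
inc(grasp('L2',60)); inc(grasp('L2',0))
E
```

```text
[562.65 297.98 226.84] [-0.09  0.47 -0.55] 0.39956995847261567
[(np.int64(114), np.int64(1025)), (np.int64(115), np.int64(8563)), (np.int64(116), np.int64(10456)), (np.int64(117), np.int64(1912)), (np.int64(127), np.int64(1191)), (np.int64(128), np.int64(1555)), (np.int64(166), np.int64(427))]
116.10196613511032
{'x': 0.1071, 'y': 0.514, 'z': -0.0002, 'wx': -17.6732, 'wy': 23.2407, 'wz': -3.4097} rows 10.499813983952016
{'x': 0.1622, 'y': 0.5069, 'z': -0.0229, 'wx': -17.6732, 'wy': 23.2407, 'wz': -3.4097} rows 10.653304526239806
```

View pics/w8z.png

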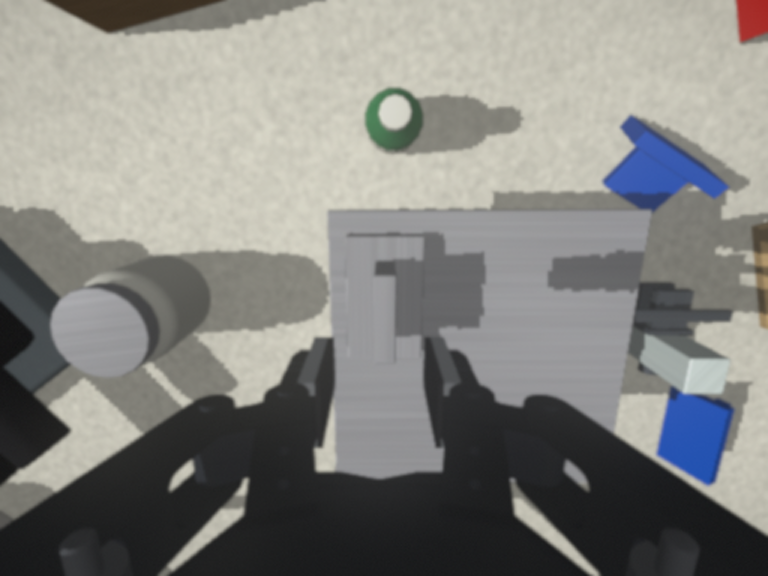

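>>> step_arm --increments '[{"jaw": 0.5,"x": 0.0,"y": 0.05,"z": 0,"wx": -5,"wy": 6,"wz": -1},{"jaw": 0.5,"x": 0.107,"y": 0.514,"z": 0,"wx": -17.7,"wy": 23.2,"wz": -3.4},{"jaw": 0.5,"x": 0.107,"y": 0.514,"z": 0,"wx": -17.7,"wy": 23.2,"wz": -3.4},{"jaw": 0.5,"x": 0.107,"y": 0.514,"z": 0,"wx": -17.7,"wy": 23.2,"wz": -3.4},{"jaw": 0.5,"x": 0.107,"y": 0.514,"z": 0,"wx": -17.7,"wy": 23.2,"wz": -3.4},{"jaw": 0.5,"x": 0.107,"y": 0.514,"z": 0,"wx": -17.7,"wy": 23.2,"wz": -3.4},{"jaw": 0.5,"x": 0.107,"y": 0.514,"z": 0,"wx": -17.7,"wy": 23.2,"wz": -3.4},{"jaw": 0.5,"x": 0.107,"y": 0.514,"z": 0,"wx": -17.7,"wy": 23.2,"wz": -3.4},{"jaw": 0.5,"x": 0.107,"y": 0.514,"z": 0,"wx": -17.7,"wy": 23.2,"wz": -3.4},{"jaw": 0.5,"x": 0.107,"y": 0.514,"z": 0,"wx": -17.7,"wy": 23.2,"wz": -3.4},{"jaw": 0.5,"x": 0.107,"y": 0.514,"z": 0,"wx": -17.7,"wy": 23.2,"wz": -3.4},{"jaw": 0.5,"x": 0.107,"y": 0.514,"z": 0,"wx": -17.7,"wy": 23.2,"wz": -3.4},{"jaw": 0.5,"x": 0.107,"y": 0.514,"z": 0,"wx": -17.7,"wy": 23.2,"wz": -3.4}]'

```text
time_s: 9.5
tool_pos: [489.6, -212.3, 111.6]
ee_rot: [-179.9, 66.1, 9.8]
wrist_force: [-0.1, 0.2, -0.2]
width: 0.496
```

```bash
python3 - <<'E'
from h import *
p,d,T=snap('wrist','w9'); s=robot.read_state(); print(T.round(2), s['wrist_force'].round(2),s['width'])
inc(grasp('L2',60)); inc(grasp('L2',0))
cv2.imwrite('pics/w9z.png',cv2.resize(p[:,:,::-1],(640,480),interpolation=cv2.INTER_CUBIC))
E
```

```text
[[ 4.0000e-01  1.7000e-01 -9.0000e-01  4.8962e+02]
 [ 7.0000e-02 -9.9000e-01 -1.5000e-01 -2.1234e+02]
 [-9.1000e-01 -0.0000e+00 -4.0000e-01  1.1155e+02]
 [ 0.0000e+00  0.0000e+00  0.0000e+00  1.0000e+00]] [-0.62  0.07 -1.51] 0.498152997349108
{'x': -0.0001, 'y': 0.0001, 'z': -0.001, 'wx': -0.0435, 'wy': 0.1212, 'wz': 0.0092} rows 0.02023757708640255
{'x': 0.0599, 'y': 0.0001, 'z': -0.0011, 'wx': -0.0435, 'wy': 0.1212, 'wz': 0.0092} rows 1.1985739506844695
```

View pics/w9z.png

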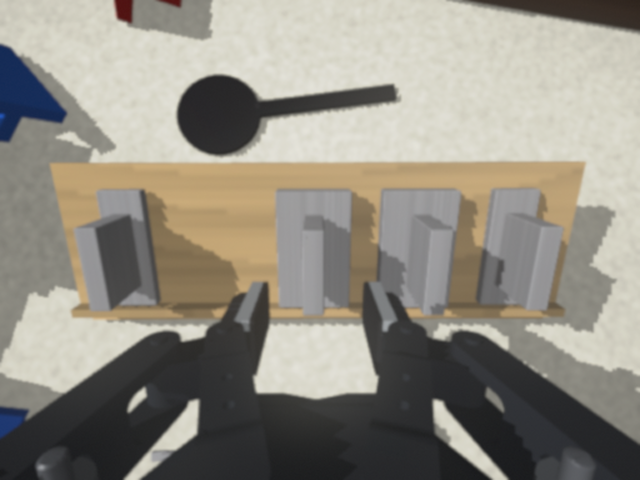

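L2's fin (column 313) is centred between the pads, so I'll descend, grip and lift in one call.

>>> step_arm --increments '[{"jaw": 0.5,"x": 0.02,"y": 0,"z": -0.001,"wx": 0,"wy": 0,"wz": 0},{"jaw": 0.5,"x": 0.04,"y": 0,"z": -0.001,"wx": 0,"wy": 0,"wz": 0},{"jaw": 0.5,"x": 0.06,"y": 0,"z": -0.001,"wx": 0,"wy": 0,"wz": 0},{"jaw": 0.5,"x": 0.06,"y": 0,"z": -0.001,"wx": 0,"wy": 0,"wz": 0},{"jaw": 0,"x": 0.06,"y": 0,"z": -0.001,"wx": 0,"wy": 0,"wz": 0},{"jaw": 0,"x": 0.06,"y": 0,"z": -0.001,"wx": 0,"wy": 0,"wz": 0},{"jaw": 0,"x": 0.06,"y": 0,"z": -0.001,"wx": 0,"wy": 0,"wz": 0},{"jaw": 0,"x": 0.06,"y": 0,"z": -0.001,"wx": 0,"wy": 0,"wz": 0},{"jaw": 0,"x": 0.045,"y": 0,"z": 0,"wx": 0,"wy": 0,"wz": 0},{"jaw": 0,"x": 0.01,"y": 0,"z": 0,"wx": 0,"wy": 0,"wz": 0},{"jaw": 0,"x": -0.04,"y": 0,"z": 0,"wx": 0,"wy": 0,"wz": 0},{"jaw": 0,"x": -0.08,"y": 0,"z": -0.02,"wx": 0,"wy": -12,"wz": 0},{"jaw": 0,"x": -0.08,"y": 0,"z": -0.02,"wx": 0,"wy": -24,"wz": 0},{"jaw": 0,"x": -0.08,"y": 0,"z": -0.02,"wx": 0,"wy": -24,"wz": 0},{"jaw": 0,"x": -0.08,"y": 0,"z": -0.02,"wx": 0,"wy": -24,"wz": 0}]'

```text
time_s: 11.05
tool_pos: [477.7, -213.0, 192.3]
ee_rot: [-6.9, 89.8, -177.0]
wrist_force: [-0.4, -0.1, -4.6]
width: 0.132
```

```bash
python3 - <<'E'
from h import *
f=[]
for i in range(3):
    p,d,T=snap('wrist','w10'); f.append(robot.read_state()['wrist_force'])
s=robot.read_state(); print(np.round(f,2),s['width'],s['tool_pos'])
cv2.imwrite('pics/w10z.png',cv2.resize(p[:,:,::-1],(640,480),interpolation=cv2.INTER_CUBIC))
inc(place(48,-2,200)); inc(place(48,-2,142))
E
```

```text
[[-0.25 -1.16 -3.27]
 [-0.66  1.23 -3.8 ]
 [-0.44  0.69 -3.82]] 0.13112582391512567 [ 474.68700083 -213.27983544  191.89883043]
{'x': -0.0077, 'y': -0.4244, 'z': -0.1495, 'wx': 17.8171, 'wy': 0.2189, 'wz': 0.0926} rows 8.999634808989626
{'x': 0.0503, 'y': -0.4242, 'z': -0.1497, 'wx': 17.8171, 'wy': 0.2189, 'wz': 0.0926} rows 9.053349238107723
```

View pics/w10z.png

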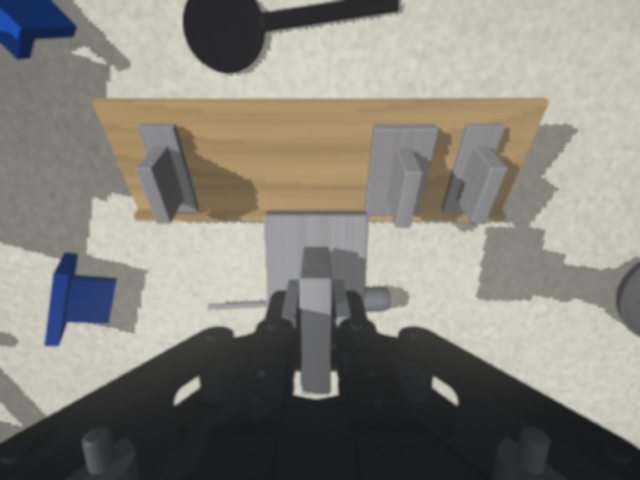

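>>> step_arm --increments '[{"jaw": 0,"x": -0.01,"y": -0.1,"z": -0.035,"wx": 5,"wy": 0.2,"wz": 0},{"jaw": 0,"x": -0.01,"y": -0.425,"z": -0.15,"wx": 17.8,"wy": 0.2,"wz": 0},{"jaw": 0,"x": -0.01,"y": -0.425,"z": -0.15,"wx": 17.8,"wy": 0.2,"wz": 0},{"jaw": 0,"x": -0.01,"y": -0.425,"z": -0.15,"wx": 17.8,"wy": 0.2,"wz": 0},{"jaw": 0,"x": -0.01,"y": -0.425,"z": -0.15,"wx": 17.8,"wy": 0.2,"wz": 0},{"jaw": 0,"x": -0.01,"y": -0.425,"z": -0.15,"wx": 17.8,"wy": 0.2,"wz": 0},{"jaw": 0,"x": -0.01,"y": -0.425,"z": -0.15,"wx": 17.8,"wy": 0.2,"wz": 0},{"jaw": 0,"x": -0.01,"y": -0.425,"z": -0.15,"wx": 17.8,"wy": 0.2,"wz": 0},{"jaw": 0,"x": -0.01,"y": -0.425,"z": -0.15,"wx": 17.8,"wy": 0.2,"wz": 0},{"jaw": 0,"x": -0.01,"y": -0.425,"z": -0.15,"wx": 17.8,"wy": 0.2,"wz": 0},{"jaw": 0,"x": 0.01,"y": -0.425,"z": -0.15,"wx": 17.8,"wy": 0.2,"wz": 0},{"jaw": 0,"x": 0.03,"y": -0.425,"z": -0.15,"wx": 17.8,"wy": 0.2,"wz": 0},{"jaw": 0,"x": 0.048,"y": -0.425,"z": -0.15,"wx": 17.8,"wy": 0.2,"wz": 0},{"jaw": 0,"x": 0.052,"y": -0.425,"z": -0.15,"wx": 17.8,"wy": 0.2,"wz": 0},{"jaw": 0,"x": 0.052,"y": -0.425,"z": -0.15,"wx": 17.8,"wy": 0.2,"wz": 0}]'

```text
time_s: 12.7
tool_pos: [549.3, 229.9, 139.8]
ee_rot: [-12.2, 89.9, 159.7]
wrist_force: [1.5, 0.4, -3.3]
width: 0.131
```

```bash
python3 - <<'E'
from h import *
p,d,T=snap('wrist','w11'); s=robot.read_state(); print(T[:3,3].round(2), s['wrist_force'].round(2),s['width']); inc(place(48,-2,134))
cv2.imwrite('pics/w11z.png',cv2.resize(p[:,:,::-1],(640,480),interpolation=cv2.INTER_CUBIC))
E
```

```text
[549.27 229.88 139.77] [ 0.44 -0.   -3.5 ] 0.1296001033883303
{'x': 0.0068, 'y': 0.0002, 'z': 0.0004, 'wx': -0.0167, 'wy': -0.0041, 'wz': 0.104} rows 0.13679974517047958
```

View pics/w11z.png

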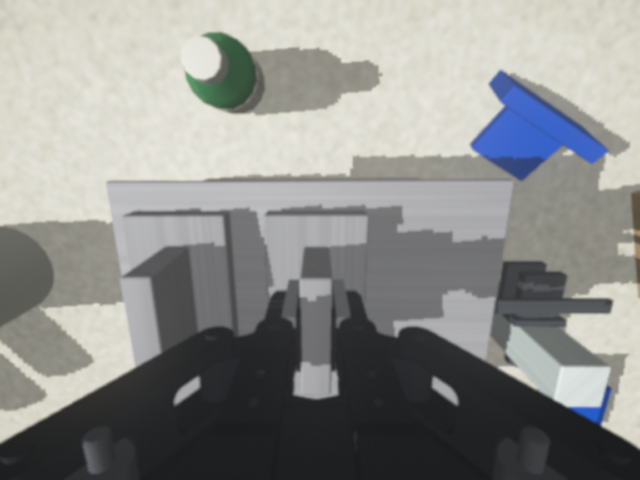

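>>> step_arm --increments '[{"jaw": 0,"x": 0.003,"y": 0,"z": 0,"wx": 0,"wy": 0,"wz": 0},{"jaw": 0,"x": 0.006,"y": 0,"z": 0,"wx": 0,"wy": 0,"wz": 0},{"jaw": 0,"x": 0.009,"y": 0,"z": 0,"wx": 0,"wy": 0,"wz": 0},{"jaw": 0,"x": 0.012,"y": 0,"z": 0,"wx": 0,"wy": 0,"wz": 0},{"jaw": 0,"x": 0.015,"y": 0,"z": 0,"wx": 0,"wy": 0,"wz": 0},{"jaw": 0,"x": 0.016,"y": 0,"z": 0,"wx": 0,"wy": 0,"wz": 0},{"jaw": 0,"x": 0.016,"y": 0,"z": 0,"wx": 0,"wy": 0,"wz": 0},{"jaw": 0,"x": 0.016,"y": 0,"z": 0,"wx": 0,"wy": 0,"wz": 0}]'

```text
time_s: 13.55
tool_pos: [550.6, 230.7, 125.2]
ee_rot: [-117.1, 89.8, 54.9]
wrist_force: [1.6, 0.4, -0.1]
width: 0.127
```

```bash
cat >> h.py <<'E'
def panz(C,lo=70):
    a=np.radians(PY); D=C[...,:2]-PC; X=D[...,0]*np.cos(a)+D[...,1]*np.sin(a); Y=-D[...,0]*np.sin(a)+D[...,1]*np.cos(a)
    h=C[...,2][(abs(X)<95)&(abs(Y)<95)]; h=h[(h>lo)&(h<133)]
    hh,e=np.histogram(h,np.arange(lo,134,1)); k=np.argmax(hh); print('hist',[(int(a),int(b)) for a,b in zip(e,hh) if b>400]); return np.median(h[abs(h-e[k]-.5)<2.5])
E
python3 - <<'E'
from h import *
p,d,T=snap('wrist','w12'); s=robot.read_state(); print(T[:3,3].round(2), s['wrist_force'].round(2),s['width']); print(panz(cloud('wrist',d,T)))
E
```

```text
[550.58 230.67 125.19] [ 1.26 -0.73 -0.6 ] 0.12762183890246467
hist [(104, 1531), (105, 9831), (106, 6516), (107, 500), (116, 761), (117, 4236), (118, 3143)]
105.8188567857298
```

>>> step_arm --increments '[{"jaw": 0.4,"x": 0.001,"y": 0,"z": 0,"wx": 0,"wy": 0,"wz": 0},{"jaw": 0.4,"x": 0.001,"y": 0,"z": 0,"wx": 0,"wy": 0,"wz": 0},{"jaw": 0.4,"x": 0.001,"y": 0,"z": 0,"wx": 0,"wy": 0,"wz": 0},{"jaw": 0.4,"x": -0.03,"y": 0,"z": 0,"wx": 0,"wy": 0,"wz": 0},{"jaw": 0.4,"x": -0.08,"y": 0,"z": 0,"wx": 0,"wy": 0,"wz": 0},{"jaw": 0.4,"x": -0.1,"y": 0,"z": 0,"wx": 0,"wy": 0,"wz": 0},{"jaw": 0.4,"x": -0.1,"y": 0,"z": 0,"wx": 0,"wy": 0,"wz": 0}]'

```text
time_s: 14.3
tool_pos: [552.1, 231.6, 229.8]
ee_rot: [-134.2, 89.4, 37.8]
wrist_force: [-0.7, 0.3, 0.1]
width: 0.4
```

```bash
python3 - <<'E'
from h import *
p,d,T=snap('wrist','w13'); s=robot.read_state(); print(T[:3,3].round(2), s['wrist_force'].round(2),s['width']); print(panz(cloud('wrist',d,T)))
cv2.imwrite('pics/w13z.png',cv2.resize(p[:,:,::-1],(640,480),interpolation=cv2.INTER_CUBIC))
inc(grasp('S1',60)); inc(grasp('L3',60))
E
```

```text
[552.09 231.55 229.78] [-0.16  0.57  0.07] 0.40188673004715997
hist [(103, 476), (104, 5278), (105, 7787), (106, 1638), (116, 1752), (117, 2659), (118, 642)]
105.20741270887896
{'x': 0.1152, 'y': 0.3297, 'z': 0.0337, 'wx': -17.6963, 'wy': 23.542, 'wz': -3.4764} rows 7.017315093551948
{'x': 0.1118, 'y': 0.5109, 'z': -0.0226, 'wx': -17.6963, 'wy': 23.542, 'wz': -3.4764} rows 10.469447563053784
```

View pics/w13z.png

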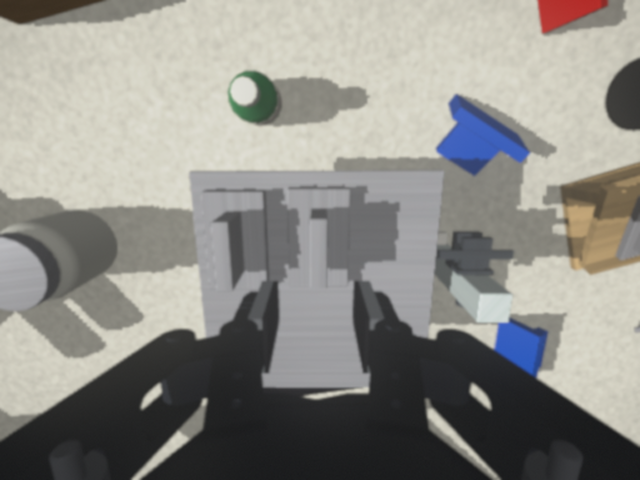

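>>> step_arm --increments '[{"jaw": 0.5,"x": 0.0,"y": 0.05,"z": 0,"wx": -5,"wy": 6,"wz": -1},{"jaw": 0.5,"x": 0.115,"y": 0.33,"z": 0.034,"wx": -17.7,"wy": 23.5,"wz": -3.5},{"jaw": 0.5,"x": 0.115,"y": 0.33,"z": 0.034,"wx": -17.7,"wy": 23.5,"wz": -3.5},{"jaw": 0.5,"x": 0.115,"y": 0.33,"z": 0.034,"wx": -17.7,"wy": 23.5,"wz": -3.5},{"jaw": 0.5,"x": 0.115,"y": 0.33,"z": 0.034,"wx": -17.7,"wy": 23.5,"wz": -3.5},{"jaw": 0.5,"x": 0.115,"y": 0.33,"z": 0.034,"wx": -17.7,"wy": 23.5,"wz": -3.5},{"jaw": 0.5,"x": 0.115,"y": 0.33,"z": 0.034,"wx": -17.7,"wy": 23.5,"wz": -3.5},{"jaw": 0.5,"x": 0.115,"y": 0.33,"z": 0.034,"wx": -17.7,"wy": 23.5,"wz": -3.5},{"jaw": 0.5,"x": 0.115,"y": 0.33,"z": 0.034,"wx": -17.7,"wy": 23.5,"wz": -3.5},{"jaw": 0.5,"x": 0.115,"y": 0.33,"z": 0.034,"wx": -17.7,"wy": 23.5,"wz": -3.5}]'

```text
time_s: 15.35
tool_pos: [471.1, -91.0, 109.3]
ee_rot: [-179.9, 66.2, 9.9]
wrist_force: [0.8, -0.6, 1.0]
width: 0.497
```

```bash
python3 - <<'E'
from h import *
p,d,T=snap('wrist','w14'); s=robot.read_state(); print(T.round(2), s['wrist_force'].round(2),s['width'])
inc(grasp('S1',60)); inc(grasp('S1',0))
cv2.imwrite('pics/w14z.png',cv2.resize(p[:,:,::-1],(640,480),interpolation=cv2.INTER_CUBIC))
E
```

```text
[[ 4.0000e-01  1.7000e-01 -9.0000e-01  4.7108e+02]
 [ 7.0000e-02 -9.9000e-01 -1.6000e-01 -9.1010e+01]
 [-9.1000e-01 -0.0000e+00 -4.0000e-01  1.0926e+02]
 [ 0.0000e+00  0.0000e+00  0.0000e+00  1.0000e+00]] [-0.15 -0.52 -0.89] 0.4967209677022684
{'x': 0.0, 'y': -0.0001, 'z': -0.0007, 'wx': 0.0111, 'wy': 0.109, 'wz': 0.0228} rows 0.014966491313362727
{'x': 0.06, 'y': -0.0, 'z': -0.0009, 'wx': 0.0111, 'wy': 0.109, 'wz': 0.0228} rows 1.2008399066075135
```

View pics/w14z.png

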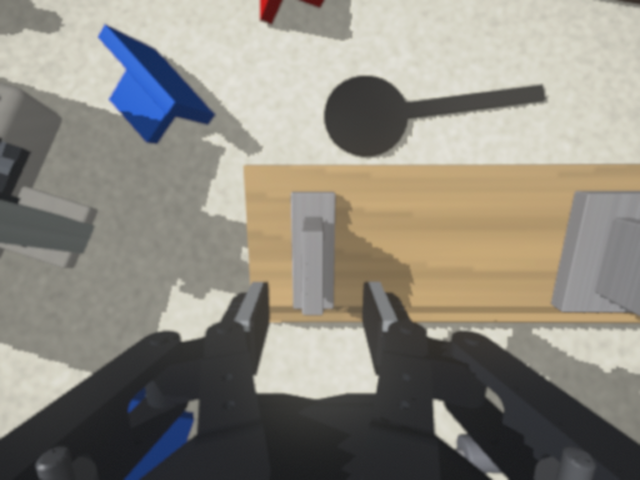

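S1's fin (column 313) is centred between the pads.

>>> step_arm --increments '[{"jaw": 0.5,"x": 0.02,"y": 0,"z": -0.001,"wx": 0,"wy": 0,"wz": 0},{"jaw": 0.5,"x": 0.04,"y": 0,"z": -0.001,"wx": 0,"wy": 0,"wz": 0},{"jaw": 0.5,"x": 0.06,"y": 0,"z": -0.001,"wx": 0,"wy": 0,"wz": 0},{"jaw": 0.5,"x": 0.06,"y": 0,"z": -0.001,"wx": 0,"wy": 0,"wz": 0},{"jaw": 0,"x": 0.06,"y": 0,"z": -0.001,"wx": 0,"wy": 0,"wz": 0},{"jaw": 0,"x": 0.06,"y": 0,"z": -0.001,"wx": 0,"wy": 0,"wz": 0},{"jaw": 0,"x": 0.06,"y": 0,"z": -0.001,"wx": 0,"wy": 0,"wz": 0},{"jaw": 0,"x": 0.06,"y": 0,"z": -0.001,"wx": 0,"wy": 0,"wz": 0},{"jaw": 0,"x": 0.045,"y": 0,"z": 0,"wx": 0,"wy": 0,"wz": 0},{"jaw": 0,"x": 0.01,"y": 0,"z": 0,"wx": 0,"wy": 0,"wz": 0},{"jaw": 0,"x": -0.04,"y": 0,"z": 0,"wx": 0,"wy": 0,"wz": 0},{"jaw": 0,"x": -0.08,"y": 0,"z": -0.02,"wx": 0,"wy": -12,"wz": 0},{"jaw": 0,"x": -0.08,"y": 0,"z": -0.02,"wx": 0,"wy": -24,"wz": 0},{"jaw": 0,"x": -0.08,"y": 0,"z": -0.02,"wx": 0,"wy": -24,"wz": 0},{"jaw": 0,"x": -0.08,"y": 0,"z": -0.02,"wx": 0,"wy": -24,"wz": 0}]'

```text
time_s: 16.9
tool_pos: [460.5, -92.5, 192.0]
ee_rot: [64.4, 90.0, -105.7]
wrist_force: [1.0, -0.0, -2.0]
width: 0.129
```

```bash
python3 - <<'E'
from h import *
f=[]
for i in range(3):
    p,d,T=snap('wrist','w15'); f.append(robot.read_state()['wrist_force'])
s=robot.read_state(); print(np.round(f,2),s['width'],s['tool_pos'])
cv2.imwrite('pics/w15z.png',cv2.resize(p[:,:,::-1],(640,480),interpolation=cv2.INTER_CUBIC))
inc(place(48,-58,200)); inc(place(48,-58,126))
E
```

```text
[[ 1.09 -0.8  -2.78]
 [-1.24 -0.45 -2.85]
 [-0.3   1.11 -2.21]] 0.12861905488566783 [456.56315861 -92.87653688 189.7488595 ]
{'x': -0.0105, 'y': -0.2492, 'z': -0.13, 'wx': 17.882, 'wy': 0.1971, 'wz': 0.0225} rows 5.62411095092905
{'x': 0.0635, 'y': -0.2491, 'z': -0.1302, 'wx': 17.882, 'wy': 0.1971, 'wz': 0.0225} rows 5.763172431138185
```

View pics/w15z.png

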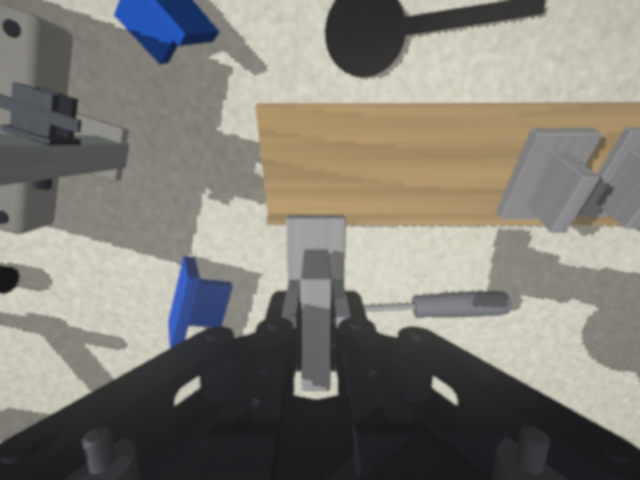

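>>> step_arm --increments '[{"jaw": 0,"x": -0.013,"y": -0.04,"z": -0.02,"wx": 5,"wy": 0.2,"wz": 0},{"jaw": 0,"x": -0.013,"y": -0.249,"z": -0.13,"wx": 17.9,"wy": 0.2,"wz": 0},{"jaw": 0,"x": -0.013,"y": -0.249,"z": -0.13,"wx": 17.9,"wy": 0.2,"wz": 0},{"jaw": 0,"x": -0.013,"y": -0.249,"z": -0.13,"wx": 17.9,"wy": 0.2,"wz": 0},{"jaw": 0,"x": -0.013,"y": -0.249,"z": -0.13,"wx": 17.9,"wy": 0.2,"wz": 0},{"jaw": 0,"x": -0.013,"y": -0.249,"z": -0.13,"wx": 17.9,"wy": 0.2,"wz": 0},{"jaw": 0,"x": -0.013,"y": -0.249,"z": -0.13,"wx": 17.9,"wy": 0.2,"wz": 0},{"jaw": 0,"x": -0.013,"y": -0.249,"z": -0.13,"wx": 17.9,"wy": 0.2,"wz": 0},{"jaw": 0,"x": 0.015,"y": -0.249,"z": -0.13,"wx": 17.9,"wy": 0.2,"wz": 0},{"jaw": 0,"x": 0.04,"y": -0.249,"z": -0.13,"wx": 17.9,"wy": 0.2,"wz": 0},{"jaw": 0,"x": 0.06,"y": -0.249,"z": -0.13,"wx": 17.9,"wy": 0.2,"wz": 0},{"jaw": 0,"x": 0.062,"y": -0.249,"z": -0.13,"wx": 17.9,"wy": 0.2,"wz": 0},{"jaw": 0,"x": 0.062,"y": -0.249,"z": -0.13,"wx": 17.9,"wy": 0.2,"wz": 0}]'

```text
time_s: 18.35
tool_pos: [541.2, 173.5, 127.7]
ee_rot: [51.2, 90.0, -136.9]
wrist_force: [0.6, 0.3, -2.2]
width: 0.127
```

```bash
python3 - <<'E'
from h import *
p,d,T=snap('wrist','w16'); s=robot.read_state(); print(T[:3,3].round(2), s['wrist_force'].round(2),s['width']); inc(place(48,-58,120))
cv2.imwrite('pics/w16z.png',cv2.resize(p[:,:,::-1],(640,480),interpolation=cv2.INTER_CUBIC))
E
```

```text
[541.23 173.45 127.73] [-0.3  -0.06 -1.55] 0.12948352639410815
{'x': 0.0086, 'y': -0.0008, 'z': 0.0002, 'wx': -0.052, 'wy': -0.0814, 'wz': 0.0521} rows 0.17308608371340012
```

View pics/w16z.png

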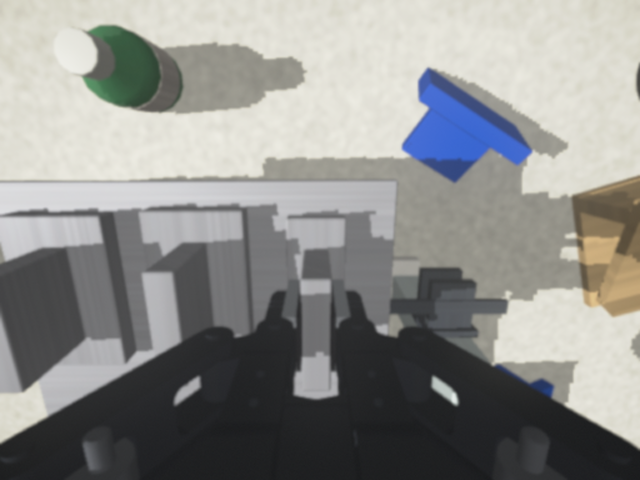

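>>> step_arm --increments '[{"jaw": 0,"x": 0.003,"y": 0,"z": 0,"wx": 0,"wy": 0,"wz": 0},{"jaw": 0,"x": 0.006,"y": 0,"z": 0,"wx": 0,"wy": 0,"wz": 0},{"jaw": 0,"x": 0.009,"y": 0,"z": 0,"wx": 0,"wy": 0,"wz": 0},{"jaw": 0,"x": 0.012,"y": 0,"z": 0,"wx": 0,"wy": 0,"wz": 0},{"jaw": 0,"x": 0.014,"y": 0,"z": 0,"wx": 0,"wy": 0,"wz": 0},{"jaw": 0,"x": 0.014,"y": 0,"z": 0,"wx": 0,"wy": 0,"wz": 0},{"jaw": 0,"x": 0.014,"y": 0,"z": 0,"wx": 0,"wy": 0,"wz": 0}]'

```text
time_s: 19.1
tool_pos: [542.5, 174.3, 114.9]
ee_rot: [-150.0, 89.8, 22.0]
wrist_force: [1.6, -0.2, 0.5]
width: 0.126
```

```bash
python3 - <<'E'
from h import *
p,d,T=snap('wrist','w17'); s=robot.read_state(); print(T[:3,3].round(2), s['wrist_force'].round(2),s['width']); print(panz(cloud('wrist',d,T)))
E
```

```text
[542.51 174.27 114.93] [ 1.76 -0.56 -0.12] 0.12635499430135788
hist [(95, 1080), (96, 7068), (97, 4855), (98, 493), (104, 817), (105, 1187), (107, 1142), (108, 5482), (109, 3655), (110, 405)]
96.84031477279389
```

>>> step_arm --increments '[{"jaw": 0.4,"x": -0.001,"y": 0,"z": 0,"wx": 0,"wy": 0,"wz": 0},{"jaw": 0.4,"x": -0.001,"y": 0,"z": 0,"wx": 0,"wy": 0,"wz": 0},{"jaw": 0.4,"x": -0.001,"y": 0,"z": 0,"wx": 0,"wy": 0,"wz": 0},{"jaw": 0.4,"x": -0.03,"y": 0,"z": 0,"wx": 0,"wy": 0,"wz": 0},{"jaw": 0.4,"x": -0.08,"y": 0,"z": 0,"wx": 0,"wy": 0,"wz": 0},{"jaw": 0.4,"x": -0.11,"y": 0,"z": 0,"wx": 0,"wy": 0,"wz": 0},{"jaw": 0.4,"x": -0.11,"y": 0,"z": 0,"wx": 0,"wy": 0,"wz": 0}]'

```text
time_s: 19.85
tool_pos: [544.6, 175.3, 230.5]
ee_rot: [-146.5, 89.2, 25.5]
wrist_force: [-0.4, 0.4, -0.9]
width: 0.399
```

```bash
python3 - <<'E'
from h import *
p,d,T=snap('wrist','w18'); s=robot.read_state(); print(T[:3,3].round(2), s['wrist_force'].round(2),s['width']); print(panz(cloud('wrist',d,T)))
cv2.imwrite('pics/w18z.png',cv2.resize(p[:,:,::-1],(640,480),interpolation=cv2.INTER_CUBIC))
p,d,T=snap('top','t18'); print('top',panz(cloud('top',d)))
inc(grasp('S2',60))
E
```

```text
[544.59 175.3  230.49] [-0.45 -0.7   0.66] 0.39957623248586316
hist [(98, 3533), (99, 7301), (100, 2154), (107, 654), (110, 1227), (111, 2355), (112, 742)]
99.37417290853944
hist []
top 99.58700737809988
{'x': 0.1142, 'y': 0.5103, 'z': -0.0445, 'wx': -17.7129, 'wy': 23.6233, 'wz': -3.6322} rows 10.49592279422574
```

View pics/w18z.png

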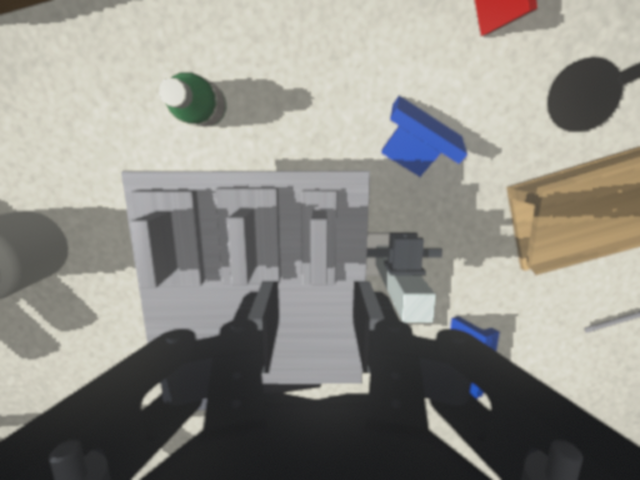

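The pan has sunk 30.6 mm, right at the upper edge of the window (30.8–42.8 mm). Adding the other small weight should bring it close to the middle.

>>> step_arm --increments '[{"jaw": 0.5,"x": 0.0,"y": 0.05,"z": 0,"wx": -5,"wy": 6,"wz": -1},{"jaw": 0.5,"x": 0.114,"y": 0.51,"z": -0.0445,"wx": -17.7,"wy": 23.6,"wz": -3.6},{"jaw": 0.5,"x": 0.114,"y": 0.51,"z": -0.0445,"wx": -17.7,"wy": 23.6,"wz": -3.6},{"jaw": 0.5,"x": 0.114,"y": 0.51,"z": -0.0445,"wx": -17.7,"wy": 23.6,"wz": -3.6},{"jaw": 0.5,"x": 0.114,"y": 0.51,"z": -0.0445,"wx": -17.7,"wy": 23.6,"wz": -3.6},{"jaw": 0.5,"x": 0.114,"y": 0.51,"z": -0.0445,"wx": -17.7,"wy": 23.6,"wz": -3.6},{"jaw": 0.5,"x": 0.114,"y": 0.51,"z": -0.0445,"wx": -17.7,"wy": 23.6,"wz": -3.6},{"jaw": 0.5,"x": 0.114,"y": 0.51,"z": -0.0445,"wx": -17.7,"wy": 23.6,"wz": -3.6},{"jaw": 0.5,"x": 0.114,"y": 0.51,"z": -0.0445,"wx": -17.7,"wy": 23.6,"wz": -3.6},{"jaw": 0.5,"x": 0.114,"y": 0.51,"z": -0.0445,"wx": -17.7,"wy": 23.6,"wz": -3.6},{"jaw": 0.5,"x": 0.114,"y": 0.51,"z": -0.0445,"wx": -17.7,"wy": 23.6,"wz": -3.6},{"jaw": 0.5,"x": 0.114,"y": 0.51,"z": -0.0445,"wx": -17.7,"wy": 23.6,"wz": -3.6},{"jaw": 0.5,"x": 0.114,"y": 0.51,"z": -0.0445,"wx": -17.7,"wy": 23.6,"wz": -3.6}]'

```text
time_s: 21.25
tool_pos: [513.4, -336.5, 107.7]
ee_rot: [-179.6, 66.2, 10.1]
wrist_force: [-1.2, 0.1, -0.1]
width: 0.499
```

```bash
python3 - <<'E'
from h import *
p,d,T=snap('wrist','w19'); s=robot.read_state(); print(T.round(2), s['wrist_force'].round(2),s['width'])
inc(grasp('S2',60)); inc(grasp('S2',0))
cv2.imwrite('pics/w19z.png',cv2.resize(p[:,:,::-1],(640,480),interpolation=cv2.INTER_CUBIC))
E
```

```text
[[ 4.0000e-01  1.7000e-01 -9.0000e-01  5.1337e+02]
 [ 7.0000e-02 -9.9000e-01 -1.5000e-01 -3.3650e+02]
 [-9.2000e-01 -0.0000e+00 -4.0000e-01  1.0771e+02]
 [ 0.0000e+00  0.0000e+00  0.0000e+00  1.0000e+00]] [0.3  0.08 0.79] 0.5028156753828675
{'x': -0.0009, 'y': 0.0013, 'z': -0.0012, 'wx': -0.0751, 'wy': 0.1648, 'wz': 0.0827} rows 0.040530831087910994
{'x': 0.0591, 'y': 0.0014, 'z': -0.0014, 'wx': -0.0751, 'wy': 0.1648, 'wz': 0.0827} rows 1.1821184528852036
```

View pics/w19z.png

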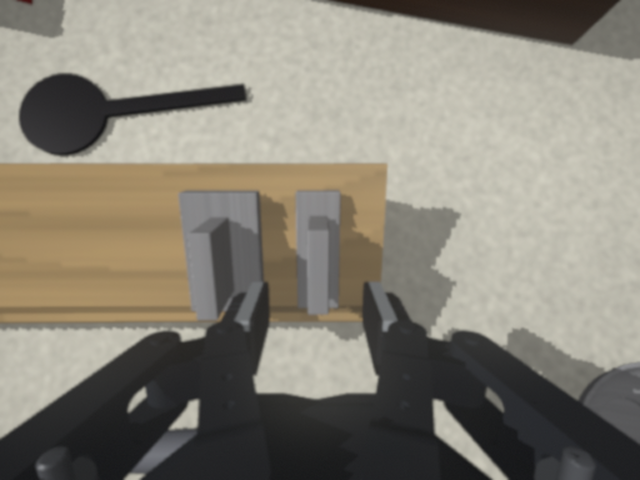

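>>> step_arm --increments '[{"jaw": 0.4,"x": 0.0,"y": 0.001,"z": -0.001,"wx": 0,"wy": 0,"wz": 0},{"jaw": 0.4,"x": 0.02,"y": 0.001,"z": -0.001,"wx": 0,"wy": 0,"wz": 0},{"jaw": 0.4,"x": 0.04,"y": 0.001,"z": -0.001,"wx": 0,"wy": 0,"wz": 0},{"jaw": 0.4,"x": 0.059,"y": 0.001,"z": -0.001,"wx": 0,"wy": 0,"wz": 0},{"jaw": 0.4,"x": 0.059,"y": 0.001,"z": -0.001,"wx": 0,"wy": 0,"wz": 0},{"jaw": 0,"x": 0.059,"y": 0.001,"z": -0.001,"wx": 0,"wy": 0,"wz": 0},{"jaw": 0,"x": 0.059,"y": 0.001,"z": -0.001,"wx": 0,"wy": 0,"wz": 0},{"jaw": 0,"x": 0.059,"y": 0.001,"z": -0.001,"wx": 0,"wy": 0,"wz": 0},{"jaw": 0,"x": 0.059,"y": 0.001,"z": -0.001,"wx": 0,"wy": 0,"wz": 0},{"jaw": 0,"x": 0.045,"y": 0,"z": 0,"wx": 0,"wy": 0,"wz": 0},{"jaw": 0,"x": 0.01,"y": 0,"z": 0,"wx": 0,"wy": 0,"wz": 0},{"jaw": 0,"x": -0.04,"y": 0,"z": 0,"wx": 0,"wy": 0,"wz": 0},{"jaw": 0,"x": -0.08,"y": 0,"z": -0.02,"wx": 0,"wy": -12,"wz": 0},{"jaw": 0,"x": -0.08,"y": 0,"z": -0.02,"wx": 0,"wy": -24,"wz": 0},{"jaw": 0,"x": -0.08,"y": 0,"z": -0.02,"wx": 0,"wy": -24,"wz": 0},{"jaw": 0,"x": -0.08,"y": 0,"z": -0.02,"wx": 0,"wy": -24,"wz": 0}]'

```text
time_s: 22.9
tool_pos: [501.4, -337.8, 189.9]
ee_rot: [-10.4, 89.8, 179.6]
wrist_force: [-1.3, 0.9, -2.7]
width: 0.128
```

```bash
python3 - <<'E'
from h import *
f=[]
for i in range(3):
    p,d,T=snap('wrist','w20'); f.append(robot.read_state()['wrist_force'])
s=robot.read_state(); print(np.round(f,2),s['width'],s['tool_pos'])
cv2.imwrite('pics/w20z.png',cv2.resize(p[:,:,::-1],(640,480),interpolation=cv2.INTER_CUBIC))
inc(place(-48,-20,200)); inc(place(-48,-20,126))
E
```

```text
[[-0.38  0.01 -2.64]
 [-0.23 -0.32 -2.62]
 [-1.09 -0.78 -2.21]] 0.13020499930897517 [ 499.13397584 -338.14486803  189.51441798]
{'x': -0.0091, 'y': -0.5638, 'z': -0.0499, 'wx': 17.8252, 'wy': 0.1704, 'wz': 0.1325} rows 11.321519878932763
{'x': 0.0649, 'y': -0.5636, 'z': -0.0501, 'wx': 17.8252, 'wy': 0.1704, 'wz': 0.1325} rows 11.390630619648995
```

View pics/w20z.png

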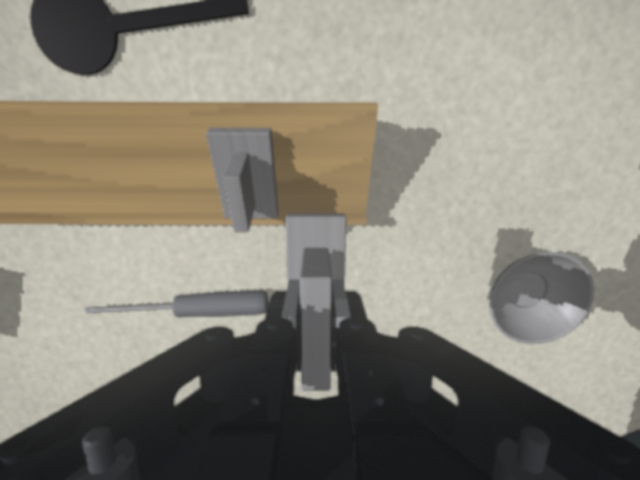

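>>> step_arm --increments '[{"jaw": 0,"x": -0.012,"y": -0.1,"z": -0.01,"wx": 5,"wy": 0.2,"wz": 0},{"jaw": 0,"x": -0.012,"y": -0.564,"z": -0.05,"wx": 17.8,"wy": 0.2,"wz": 0.1},{"jaw": 0,"x": -0.012,"y": -0.564,"z": -0.05,"wx": 17.8,"wy": 0.2,"wz": 0.1},{"jaw": 0,"x": -0.012,"y": -0.564,"z": -0.05,"wx": 17.8,"wy": 0.2,"wz": 0.1},{"jaw": 0,"x": -0.012,"y": -0.564,"z": -0.05,"wx": 17.8,"wy": 0.2,"wz": 0.1},{"jaw": 0,"x": -0.012,"y": -0.564,"z": -0.05,"wx": 17.8,"wy": 0.2,"wz": 0.1},{"jaw": 0,"x": -0.012,"y": -0.564,"z": -0.05,"wx": 17.8,"wy": 0.2,"wz": 0.1},{"jaw": 0,"x": -0.012,"y": -0.564,"z": -0.05,"wx": 17.8,"wy": 0.2,"wz": 0.1},{"jaw": 0,"x": -0.012,"y": -0.564,"z": -0.05,"wx": 17.8,"wy": 0.2,"wz": 0.1},{"jaw": 0,"x": -0.012,"y": -0.564,"z": -0.05,"wx": 17.8,"wy": 0.2,"wz": 0.1},{"jaw": 0,"x": -0.012,"y": -0.564,"z": -0.05,"wx": 17.8,"wy": 0.2,"wz": 0.1},{"jaw": 0,"x": -0.012,"y": -0.564,"z": -0.05,"wx": 17.8,"wy": 0.2,"wz": 0.1},{"jaw": 0,"x": -0.012,"y": -0.564,"z": -0.05,"wx": 17.8,"wy": 0.2,"wz": 0.1},{"jaw": 0,"x": 0.015,"y": -0.564,"z": -0.05,"wx": 17.8,"wy": 0.2,"wz": 0.1},{"jaw": 0,"x": 0.04,"y": -0.564,"z": -0.05,"wx": 17.8,"wy": 0.2,"wz": 0.1},{"jaw": 0,"x": 0.06,"y": -0.564,"z": -0.05,"wx": 17.8,"wy": 0.2,"wz": 0.1},{"jaw": 0,"x": 0.063,"y": -0.564,"z": -0.05,"wx": 17.8,"wy": 0.2,"wz": 0.1},{"jaw": 0,"x": 0.063,"y": -0.564,"z": -0.05,"wx": 17.8,"wy": 0.2,"wz": 0.1}]'

```text
time_s: 24.85
tool_pos: [452.0, 224.9, 128.1]
ee_rot: [-135.8, 90.0, 36.1]
wrist_force: [-0.2, 0.3, -2.3]
width: 0.127
```

```bash
python3 - <<'E'
from h import *
p,d,T=snap('wrist','w21'); s=robot.read_state(); print(T[:3,3].round(2), s['wrist_force'].round(2),s['width']); inc(place(-48,-20,117));print(panz(cloud('wrist',d,T)))
cv2.imwrite('pics/w21z.png',cv2.resize(p[:,:,::-1],(640,480),interpolation=cv2.INTER_CUBIC))
E
```

```text
[452.02 224.89 128.08] [-0.1   0.05 -1.31] 0.12843830194505354
{'x': 0.0119, 'y': -0.0002, 'z': 0.0005, 'wx': -0.037, 'wy': -0.0899, 'wz': 0.095} rows 0.2380094631499196
hist [(97, 784), (98, 11947), (99, 23628), (100, 6026), (106, 1066), (107, 1684), (108, 551), (109, 584), (110, 4583), (111, 7659), (112, 2191), (119, 1118), (120, 889)]
99.33296463051826
```

View pics/w21z.png

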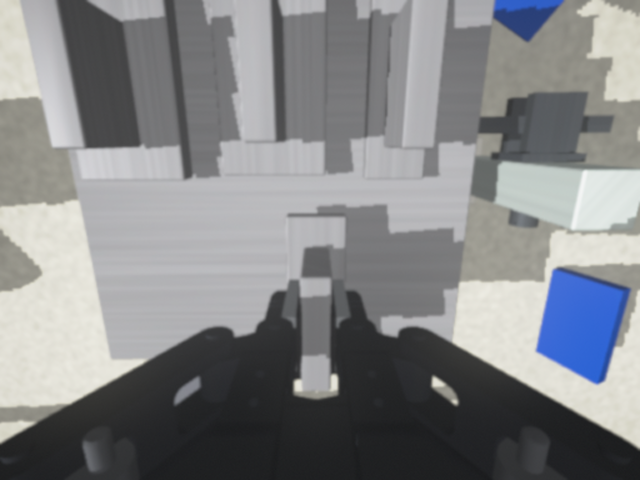

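>>> step_arm --increments '[{"jaw": 0,"x": 0.004,"y": 0,"z": 0,"wx": 0,"wy": 0,"wz": 0},{"jaw": 0,"x": 0.008,"y": 0,"z": 0,"wx": 0,"wy": 0,"wz": 0},{"jaw": 0,"x": 0.011,"y": 0,"z": 0,"wx": 0,"wy": 0,"wz": 0},{"jaw": 0,"x": 0.014,"y": 0,"z": 0,"wx": 0,"wy": 0,"wz": 0},{"jaw": 0,"x": 0.016,"y": 0,"z": 0,"wx": 0,"wy": 0,"wz": 0},{"jaw": 0,"x": 0.016,"y": 0,"z": 0,"wx": 0,"wy": 0,"wz": 0},{"jaw": 0,"x": 0.016,"y": 0,"z": 0,"wx": 0,"wy": 0,"wz": 0}]'

```text
time_s: 25.6
tool_pos: [452.6, 225.7, 112.9]
ee_rot: [-135.0, 89.9, 36.9]
wrist_force: [0.5, -0.9, -1.2]
width: 0.132
```

```bash
python3 - <<'E'
from h import *
p,d,T=snap('wrist','w22'); s=robot.read_state(); print(T[:3,3].round(2), s['wrist_force'].round(2),s['width']); print(panz(cloud('wrist',d,T)))
E
```

```text
[452.58 225.68 112.89] [-0.4  -0.82 -1.07] 0.13078278607420785
hist [(95, 8489), (96, 26425), (97, 10043), (98, 604), (103, 1107), (104, 2974), (105, 1380), (106, 494), (107, 3571), (108, 8685), (109, 3598), (110, 441)]
96.54428865793466
```

>>> step_arm --increments '[{"jaw": 0,"x": 0.003,"y": 0,"z": 0,"wx": 0,"wy": 0,"wz": 0},{"jaw": 0,"x": 0.003,"y": 0,"z": 0,"wx": 0,"wy": 0,"wz": 0},{"jaw": 0.4,"x": 0.003,"y": 0,"z": 0,"wx": 0,"wy": 0,"wz": 0},{"jaw": 0.4,"x": 0.003,"y": 0,"z": 0,"wx": 0,"wy": 0,"wz": 0},{"jaw": 0.4,"x": 0.003,"y": 0,"z": 0,"wx": 0,"wy": 0,"wz": 0},{"jaw": 0.4,"x": -0.03,"y": 0,"z": 0,"wx": 0,"wy": 0,"wz": 0},{"jaw": 0.4,"x": -0.08,"y": 0,"z": 0,"wx": 0,"wy": 0,"wz": 0},{"jaw": 0.4,"x": -0.12,"y": 0,"z": 0.02,"wx": 0,"wy": 0,"wz": 0},{"jaw": 0.4,"x": -0.15,"y": 0.05,"z": 0.02,"wx": 0,"wy": 0,"wz": 0},{"jaw": 0.4,"x": -0.15,"y": 0.1,"z": 0.02,"wx": 0,"wy": 0,"wz": 0},{"jaw": 0.4,"x": -0.15,"y": 0.1,"z": 0.02,"wx": 0,"wy": 0,"wz": 0},{"jaw": 0.4,"x": -0.15,"y": 0.1,"z": 0.02,"wx": 0,"wy": 0,"wz": 0}]'

```text
time_s: 26.85
tool_pos: [418.4, 128.2, 263.4]
ee_rot: [-133.3, 89.8, 38.6]
wrist_force: [0.3, 0.4, -0.5]
width: 0.402
```

```bash
python3 - <<'E'
from h import *
np.set_printoptions(suppress=True,precision=1,linewidth=250)
p,d,T=snap('wrist','w23'); s=robot.read_state(); print(T[:3,3].round(2), s['wrist_force'].round(2),s['width']); C=cloud('wrist',d,T); print(panz(C))
cv2.imwrite('pics/w23z.png',cv2.resize(p[:,:,::-1],(640,480),interpolation=cv2.INTER_CUBIC))
p,d,T=snap('top','t23'); print('top',panz(cloud('top',d)))
cv2.imwrite('pics/t23z.png',cv2.resize(p[120:290,90:380,::-1],None,fx=2.6,fy=2.6,interpolation=cv2.INTER_CUBIC))
p,d,T=snap('side','s23')
cv2.imwrite('pics/s23z.png',cv2.resize(p[120:240,150:310,::-1],None,fx=4.5,fy=4.5,interpolation=cv2.INTER_CUBIC))
E
```

```text
[418.4 128.2 263.4] [ 0.4  0.3 -0.2] 0.397713217845659
hist [(92, 2979), (93, 8626), (94, 5270), (95, 757), (100, 473), (101, 1076), (102, 630), (104, 935), (105, 2186), (106, 1340)]
93.6897154479235
hist []
top 93.74273089373673
```

View pics/w23z.png

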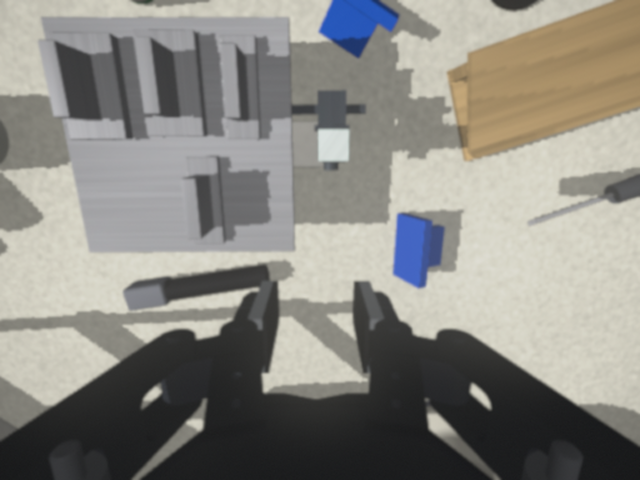

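View pics/t23z.png

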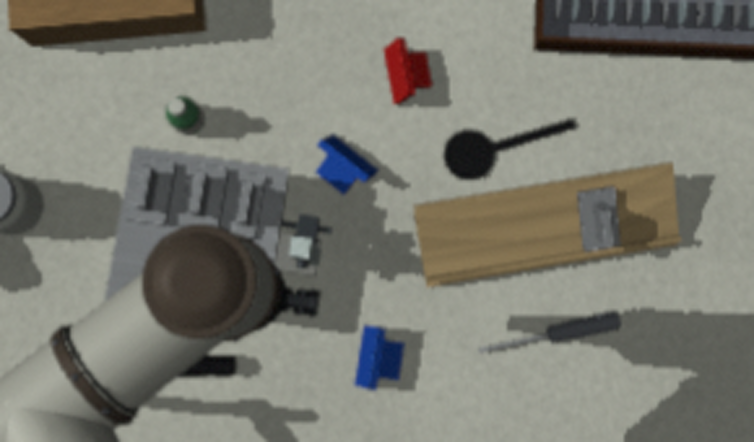

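View pics/s23z.png

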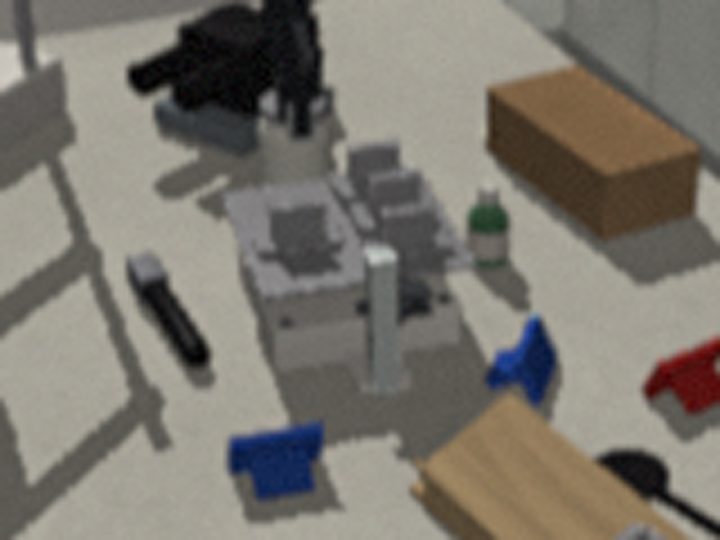

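```bash
python3 - <<'E'
from h import *
np.set_printoptions(suppress=True,precision=1,linewidth=200)
z=np.load('pics/w23.npz'); C=cloud('wrist',z['d'],z['T'])
print('jaw top',np.nanmedian(C[75:82,256:274,2]),'pointer',np.nanmedian(C[86:90,282:290,2]), np.nanmedian(C[86:90,238:250,2]))
p,d=robot.snapshot('wrist'); print(panz(cloud('wrist',d)))
print(robot.hand_in())
E
```

```text
jaw top 100.78169208278598 pointer 90.42733615709835 90.49172933045213
hist [(92, 4010), (93, 9209), (94, 4109), (95, 455), (100, 594), (101, 1119), (102, 465), (104, 1278), (105, 2259), (106, 1030)]
93.51575820860549
the job is handed in; nothing more can be done
None
```

The scale is made up and the job is handed in. The pointer rests between the mark's jaws, within about 0.5 mm of the middle. No verdict was reported.

I set four weights on the pan one at a time, side by side: two large and both small. The third large one stays in the rack. The pan sank in these steps:

| Weight added | Pan sink, total (mm) |
|---|---|
| First large | 14.0 |
| Second large | 24.9 |
| First small | 30.6 |
| Second small | 36.4 |

**Mark:** I measured it at about 36.8 mm of sink, so the window runs from 30.8 to 42.8 mm. The deepest reading was 36.5 mm, so the pan never went past the mark.

**Last checks:** The pointer's mid-height came out at about 89 mm against 88.7 mm for the middle of the mark. The wrist and top cameras agreed on the pan height within 0.1 mm. The upper jaw's height had not changed since the start. The pictures showed the weights standing level and the bystanders where they were. The gripper was clear, with the clock at about 27 s.

**Disagreements:** The wrist force sensor was noisy, so its weight readings were up to about 1.5 mm of sink off what the pan showed. While I lowered the first small weight, the gripper pressed the pan about 2.5 mm deeper than it settled. It stayed inside the window and came back up when I let go.

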